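Get the switch box out from behind the lamp housing and focus knobs

TASK

Move the lamp housing and the two focus knobs out of the way onto the black rubber mat, then fetch the bakelite switch box from behind them and lay it, right way up, in the middle of the white rimmed repair tray with its long side along the tray's long side. Then put the housing and both knobs back, each exactly where it stood in the dark grey teardown tray. Keep all four parts upright throughout and leave the objective lens, oil bottle and screwdriver alone.

Things in the scene. Friction and masses are not known exactly. Their poses are not given: they have to be found in the camera images.
- coarse_knob: larger chrome focus knob, loose, about 0.26 kg, standing with its shaft up: knurled disc 56 mm diameter and 26 mm high, hub 35 mm diameter up to 40 mm, then a plain shaft 16 mm diameter up to the top at 90 mm. Origin: centre of its underside; z up along the shaft. Grip it by the shaft. Starts in one of the three front places of the teardown tray.
- fine_knob: smaller chrome focus knob, loose, about 0.16 kg, standing with its shaft up: knurled disc 42 mm diameter and 26 mm high, hub 26 mm diameter up to 40 mm, then a plain shaft 10 mm diameter up to the top at 90 mm. Origin: centre of its underside; z up along the shaft. Grip it by the shaft. Starts in one of the three front places.
- lamp_housing: cracked beige plastic lamp housing, loose, about 0.22 kg: an upright block 44 mm (its x) by 52 mm (its y) by 95 mm high with vent slots in the top and a black lens collar 34 mm diameter standing 6 mm out of its -x face, centred 32 mm up. Origin: underside centre of the block; z up. Grip across its x (44 mm) near the top. Starts in one of the three front places.
- switch_box: dark brown bakelite switch box, loose, about 0.30 kg: block 55 mm (its x) by 120 mm (its y) by 40 mm high, a rocker standing 5 mm out of the middle of its top and an 18 mm cable gland 12 mm out of its +y end. Origin: underside centre of the block; z up. Grip only across its x. It lies behind (tray's +x) the three front parts, 7 to 18 mm from them: a finger fits only once they are gone.
- teardown_tray: fixed dark grey steel tray 180 mm (its x) by 240 mm (its y), floor 4 mm thick, walls 4 mm thick and 12 mm high overall. Origin: centre of its underside, on the bench; x points to its back. The three front places lie in a row along its y, about 62 mm apart and about 28 mm in front of (-x of) its centre; the switch box lies across behind them, about 35 mm behind (+x of) its centre.
- mat: fixed flat black rubber mat 250 mm (its x) by 140 mm (its y), 4 mm thick, to the left or the right of the teardown tray. Origin: centre of its underside, on the bench. The side area for the parts that are in the way: room for three in a row along its x.
- repair_tray: fixed white plastic tray 220 mm (its x, the long side) by 150 mm (its y), floor 4 mm thick, walls 4 mm thick and 18 mm high overall, on the other side of the teardown tray from the mat. Origin: centre of its underside, on the bench. Where the switch box goes; either end may point either way.
- objective: bystander: small steel and brass objective lens 24 mm diameter, 42 mm high, standing loose in the back left (+x, +y) corner of the teardown tray. Origin: centre of its underside.
- oil_bottle: bystander: small amber bottle 40 mm diameter, 85 mm high, loose on the bench beyond the teardown tray. Origin: centre of its underside.
- screwdriver: bystander: screwdriver 160 mm long lying loose across the bench just beyond the teardown tray. Origin: on its length, at bench height; x runs from handle to tip.
Things that resemble listed ones, but are neither listed nor needed, are in the scene too. Leave any blue, green or yellow look-alike of the lamp_housing alone.

How it is judged:
By the outcome, as a careful person would: the job done as asked, in the order asked, and still so for the second after the job is handed in, with the robot touching nothing.
It also fails if it takes over 136 s, if anything falls off the work surface, if the arm or the gripper's body presses on something with over 40 N, if the wrist force passes 120 N, or if a joint passes its speed limit or range.

ROBOT

A 6-joint arm with a two-finger parallel gripper is mounted at the origin on the work surface. World frame = base frame: x ahead of the robot, y to its left, z up, the work surface at z = 0. Lengths are in m, angles in degrees, forces in N, time in s.
With the tool pointing down it reaches from about 0.325 to 0.775 m from the base axis. Payload 5.5 kg.
Tool frame: the origin (TCP) lies on the centre line of the jaws, within the pads' length; the fingertips stand 8 mm ahead of it and the grasp point (between the pads) lies 11 mm behind it; z points along the fingers, y is the line along which they close (so a half turn about z gives the same grasp; the last joint's range is limited). The gripper opens to 85 mm and grips with 20 to 120 N. Pads are 22 mm wide; open, the fingers measure 114 mm over their backs; the gripper's body (76 mm by 85 mm) begins 54 mm behind the grasp point. The pads swing forward as they close: fully open they stand 13 mm farther back than shut.
Start: joints at [-77.275, 5.22, 70.514, -0, 104.267, -3.249], TCP at [0.165, -0.577, 0.239] pointing down, gripper open.
Joint ranges: [-164.24, 164.24], [-49.07, 125.15], [9.68, 141.18], [-86.29, 266.29], [3.28, 154.24], [-151.56, 151.56]. Speed limits (degrees/s): [147.25, 147.25, 172.46, 180, 180, 180].

INTERFACE

Orientations are given as a 3x3 rotation matrix whose columns are the frame's x, y, z axes.
In Python, from cell import telemetry, vision, ticket gives the robot as it stands.
- The arm moves only by the tool send_rows, never from a script. Its argument "deltas" is a list that holds one entry, the list of rows, each a list of 5 numbers: the finger opening in mm, from 0 to 85.4, then the shift along the tool's x, y, z in units of 25 mm (1.0 is 25 mm), then the turn about the tool's z in units of 5 degrees (1.0 is 5 degrees). In form: [[[gripper, tx, ty, tz, yaw], ...]]. A call has 1 to 5 rows; each row shifts and turns the commanded pose from where the row before left it, along the tool's axes as they then stand; what a row does not reach is not made up. A row lasts 1/12 s, in which the tool goes at most 41.7 mm and 7.16 degrees, less where a joint would pass 70% of its speed; a pose out of reach is approached as far as the arm can. A call is refused whole if a number of a shift passes 1 or a number of a turn 1, either way. A call with a gripper value outside its range is refused whole. The fingers move at their own pace and stop on an object; the grip force is fixed at half the most. Time passes only in rows, so rows that do not move let the fingers close. It gives the time, the measured TCP pose, the force, the opening and the grip force at its end, in the units of the state.
- telemetry.observe(): the state, without advancing time (a new reading comes with each control period).
- vision.capture(name): name is "scene" or "top"; returns a dict with "image" (420x560x3 uint8, red, green, blue), "fx", "fy", "cx", "cy" (pixels), "xyz" and "attitude" of the camera in the world. Camera axes: x right, y up, looking along -z (the intrinsics and any distortion apply to the point x, -y, -z); pixel columns grow to the right and rows downward; lengths in m; the calibration is good to about 2 mm. A picture is of the moment at which its call begins. There is no depth.
- ticket.sign_off(): hands the job in; it is judged then, once.
The state is a dict: "t": time; "q": joint angles; "joint_vel": joint speeds; "joint_efforts": joint torques, N m; "eef_pos": TCP position; "orientation": TCP orientation; "wrist_force": force on the tool from outside, world axes, zero at the start; "torque": the same for the moment, N m; "width": opening from 0.0 (shut) to 1.0 (fully open); "grip_force": force on a finger pad.
Only numpy, scipy, OpenCV 4.12 (cv2) and the standard library are available. Lean on these libraries where they do the work, as an engineer would, in place of code of your own. Each camera call takes 0.05 s, during which the arm holds its last target. There are 200 camera calls.

## Working session

There is one attempt and no reset: what is moved stays moved. The work goes in short steps, Python scripts to look and compute and a tool call to move; the robot and the scene stay as the last step left them, time stands still between calls to the robot, and variables do not carry over. Pictures are saved under pics/ and viewed, at most 14 in all, crops included, and the job is handed in when it is done.

Besides the shell and the picture viewer there is one more tool, called after ">>>" by a JSON object that holds its "fn" and its "kwargs". send_rows: Moves the arm, as the interface text tells. Its arguments: {"type":"object","properties":{"deltas":{"type":"array"}},"required":["deltas"]}

```bash
mkdir -p pics; ls; python3 - <<'E'
from cell import telemetry, vision
import cv2,json
print(telemetry.observe())
for n in("scene","top"):
    c=vision.capture(n); cv2.imwrite(f"pics/{n}0.png",c["image"][:,:,::-1]); print({k:v for k,v in c.items() if k!="image"})
E
```

```text
pics
{'t': 0.0, 'q': array([-7.72777658e+01,  5.26082832e+00,  7.05847606e+01,  1.30819011e-03,
        1.04266807e+02, -3.24696212e+00]), 'joint_vel': array([-0.00150107,  0.00941719,  0.00398292,  0.09033273, -0.04321618,
        0.00928317]), 'joint_efforts': array([ 2.85656199e-03, -4.58731556e+01, -4.18021667e+01,  1.32311370e-04,
        1.15710881e-02, -4.33171886e-05]), 'eef_pos': array([ 0.16503215, -0.57656148,  0.23814629]), 'orientation': array([[ 9.61408232e-01,  2.75125504e-01, -4.10426101e-04],
       [ 2.75125778e-01, -9.61406327e-01,  1.91839398e-03],
       [ 1.33212861e-04, -1.95727857e-03, -9.99998076e-01]]), 'wrist_force': array([ 0.79231761, -0.20915398, -0.25129088]), 'torque': array([-0.02116629, -0.01310101, -0.05061099]), 'grip_force': 0.0, 'width': 1.0037186367007183}
{'fx': 505.7046397253084, 'fy': 505.7046397253084, 'cx': 278.7405019350374, 'cy': 208.72140117890356, 'xyz': array([ 1.08291485, -0.63382978,  0.67504451]), 'attitude': array([[ 0.77491094, -0.38705821,  0.49969889],
       [ 0.63206483,  0.47119453, -0.61519896],
       [ 0.00266242,  0.7925665 ,  0.60977968]])}
{'fx': 483.16134104332775, 'fy': 483.16134104332775, 'cx': 280.8287283783378, 'cy': 202.53961304303027, 'xyz': array([0.38048059, 0.00593506, 1.13938256]), 'attitude': array([[ 0.01702583,  0.98551008, -0.16876019],
       [-0.99981358,  0.01524367, -0.01185034],
       [-0.00910611,  0.16893049,  0.9855859 ]])}
```

View pics/top0.png

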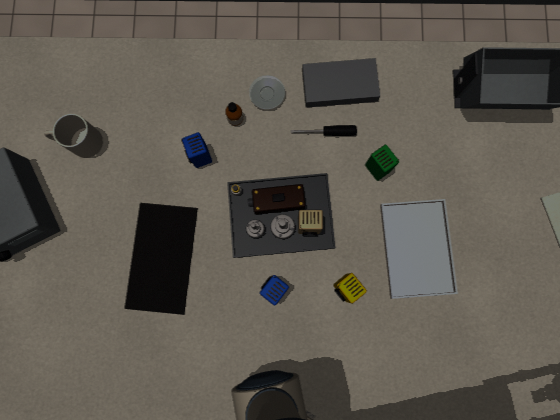

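View pics/scene0.png

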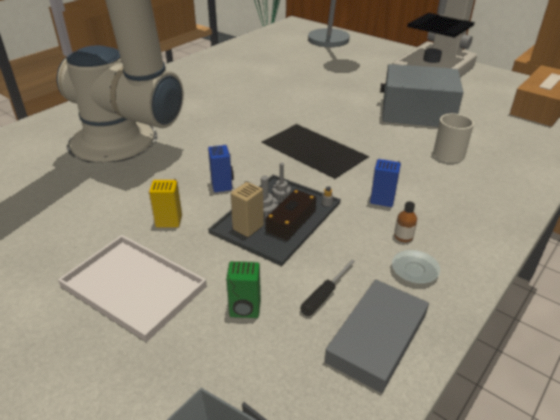

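Top view: front row from left to right is the fine knob (255,229), coarse knob (283,226) and beige housing (311,221). The switch box is behind them at (278,198) and the objective at (236,188). The mat is on the left at (162,258) and the white tray on the right at (418,249). The housing look-alikes are blue (197,150) and (275,290), green (382,162) and yellow (351,288). The beige block at (311,221) is the lamp housing: it is the only beige one and the only one in the teardown tray. I'll enlarge the tray to confirm that.

```bash
cat > h.py <<'E'
import numpy as np, cv2
from cell import telemetry, vision
def ray(c,u,v):
    d=c["attitude"]@np.array([(u-c["cx"])/c["fx"],-(v-c["cy"])/c["fy"],-1.])
    return d/np.linalg.norm(d)
def onz(c,u,v,z):
    d=ray(c,u,v); return c["xyz"]+d*(z-c["xyz"][2])/d[2]
def tri(c1,p1,c2,p2):
    d1,d2=ray(c1,*p1),ray(c2,*p2)
    s=np.linalg.lstsq(np.c_[d1,-d2],c2["xyz"]-c1["xyz"],rcond=None)[0]
    a,b=c1["xyz"]+s[0]*d1,c2["xyz"]+s[1]*d2
    return (a+b)/2,np.linalg.norm(a-b)
def proj(c,p):
    q=c["attitude"].T@(np.array(p)-c["xyz"]); return c["cx"]-c["fx"]*q[0]/q[2],c["cy"]+c["fy"]*q[1]/q[2]
E
python3 - <<'E'
from h import *
t=vision.capture("top"); s=vision.capture("scene")
np.set_printoptions(precision=4,suppress=True)
hsv=cv2.cvtColor(t["image"],cv2.COLOR_RGB2HSV)
def big(mask,z,name,roi):
    m=np.zeros_like(mask); x0,y0,x1,y1=roi; m[y0:y1,x0:x1]=mask[y0:y1,x0:x1]
    m=cv2.morphologyEx(m,cv2.MORPH_CLOSE,np.ones((5,5)))
    cs,_=cv2.findContours(m,cv2.RETR_EXTERNAL,cv2.CHAIN_APPROX_NONE)
    k=max(cs,key=cv2.contourArea).reshape(-1,2)
    P=np.array([onz(t,u,v,z)[:2] for u,v in k]).astype(np.float32)
    r=cv2.minAreaRect(P*1000); print(name,r,'px',k.mean(0))
H,S,V=cv2.split(hsv)
big((V<25).astype(np.uint8),.004,'mat',(110,190,210,325))
big((V>110).astype(np.uint8)*((S<60)|0).astype(np.uint8),.018,'repair',(372,190,465,310))
big((V<85).astype(np.uint8),.010,'tear',(222,168,342,262))
print(hsv[245,290],hsv[258,160],hsv[250,420],hsv[270,220],hsv[225,311],hsv[198,265])
a=cv2.resize(t["image"][170:262,222:342],None,fx=6,fy=6,interpolation=cv2.INTER_CUBIC)
b=cv2.resize(s["image"][155:265,205:345],None,fx=5.5,fy=5,interpolation=cv2.INTER_CUBIC)
for n,i in(('a',a),('b',b)): cv2.imwrite(f'pics/{n}1.png',cv2.convertScaleAbs(i[:,:,::-1],alpha=1.6))
E
```

```text
mat ((440.730712890625, 297.06396484375), (137.38906860351562, 247.54762268066406), 85.49353790283203) px [161.3975 258.3665]
repair ((468.98260498046875, -300.5612487792969), (214.48202514648438, 278.8070983886719), 89.15274047851562) px [423.1929 246.5709]
tear ((545.1744384765625, 20.157669067382812), (182.41098022460938, 240.84579467773438), 6.253337383270264) px [280.1686 215.2457]
[135  10  49] [ 0 28  9] [103  14 128] [ 19  40 109] [ 25  82 121] [  9 137  26]
```

View pics/a1.png

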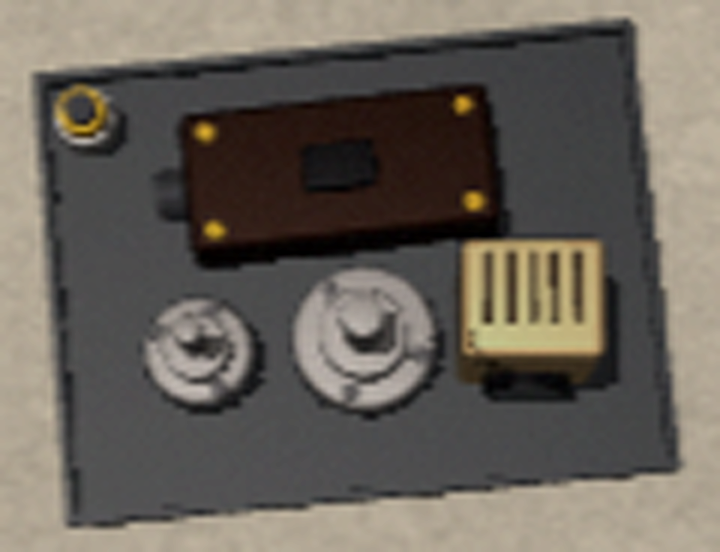

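View pics/b1.png

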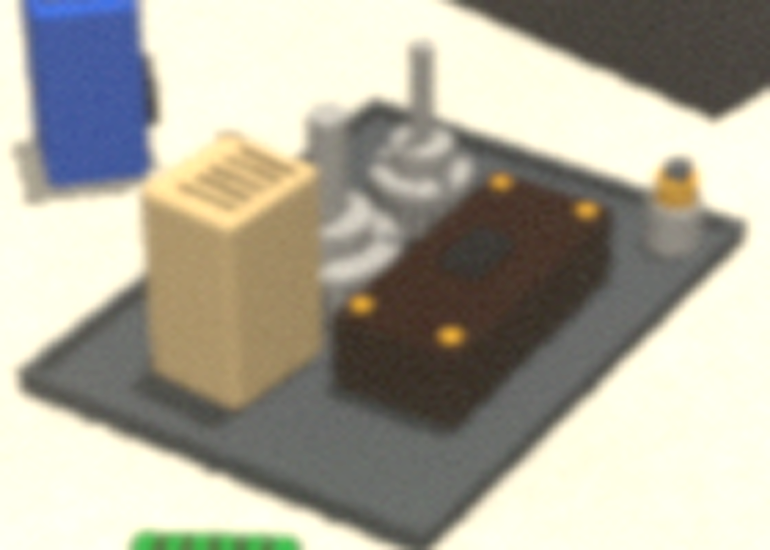

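The crops confirm it. The beige vent-slotted block with its black collar towards the robot is the lamp housing, at about (311,220). Coarse shaft top is near (283,222), fine shaft top near (255,226), and the box centre near (278,198) with its gland to the left. Next step is triangulating these.

```bash
python3 - <<'E'
from h import *
np.set_printoptions(precision=4,suppress=True)
t=vision.capture("top"); s=vision.capture("scene")
np.savez('start.npz',t=t['image'],s=s['image'])
A=lambda X,Y:(222+(X+.5)/6-.5,170+(Y+.5)/6-.5)
B=lambda X,Y:(205+(X+.5)/5.5-.5,155+(Y+.5)/5-.5)
P={'coarse':((368,314),(330,111)),'fine':((199,333),(421,47)),
'h_FL':((461,356),(228,138)),'h_BL':((461,240),(318,170)),'h_BR':((603,240),(230,220)),'h_FR':((603,356),(147,187)),
's1':((205,132),(587,210)),'s2':((464,104),(451,335)),'s3':((474,201),(361,304)),'s4':((214,230),(501,182))}
for k,(a,b) in P.items():
    z=.044 if k[0]=='s' else .099 if k[0]=='h' else .094
    print(k,*tri(t,A(*a),s,B(*b)),onz(t,*A(*a),z)[:2],onz(s,*B(*b),z)[:2])
hsv=cv2.cvtColor(t["image"],cv2.COLOR_RGB2HSV);H,S,V=cv2.split(hsv)
def rect(m,roi,z,n):
    x0,y0,x1,y1=roi;k=np.zeros(m.shape,np.uint8);k[y0:y1,x0:x1]=m[y0:y1,x0:x1]
    k=cv2.morphologyEx(k,cv2.MORPH_OPEN,np.ones((3,3)))
    c=max(cv2.findContours(k,0,1)[0],key=cv2.contourArea).reshape(-1,2)
    W=np.array([onz(t,u,v,z)[:2]*1000 for u,v in c],np.float32); r=cv2.minAreaRect(W); print(n,r); print(cv2.boxPoints(r))
rect((H>60)&(V>80),(370,190,465,310),.016,'repair')
rect((V<25),(110,190,210,325),.004,'mat')
rect((V<85),(222,168,342,262),.010,'tear')
rect((H<30)&(S>65)&(V>70),(295,205,328,235),.099,'housing')
for nm,c,roi,z in(('t',t,(295,205,328,240),.099),):
    pass
E
```

```text
coarse [0.5174 0.0141 0.0958] 0.0025919689709662467 [0.5167 0.0132] [0.5164 0.0172]
fine [0.5102 0.0758 0.0933] 0.0037874784611385335 [0.5088 0.0745] [0.512  0.0766]
h_FL [ 0.5012 -0.0213  0.0945] 0.0017459623958063237 [ 0.5013 -0.0206] [ 0.5051 -0.0267]
h_BL [ 0.5436 -0.0205  0.0973] 0.0009276878910952825 [ 0.5436 -0.0201] [ 0.5449 -0.0227]
h_BR [ 0.5447 -0.0707  0.1017] 0.0019685790955487974 [ 0.5445 -0.0717] [ 0.5428 -0.0674]
h_FR [ 0.5035 -0.0705  0.0982] 0.0036686540952581706 [ 0.5021 -0.0718] [ 0.5055 -0.0699]
s1 [0.5929 0.0777 0.0449] 0.0007618175079348856 [0.5928 0.0775] [0.5924 0.0791]
s2 [ 0.6053 -0.0218  0.0457] 0.0008559694533875312 [ 0.6053 -0.0221] [ 0.6043 -0.0197]
s3 [ 0.5673 -0.0262  0.0451] 0.0001459255735373583 [ 0.5675 -0.0263] [ 0.5665 -0.0251]
s4 [0.5548 0.0732 0.0446] 0.0006173925212366915 [0.5547 0.073 ] [0.5545 0.0742]
repair ((468.71087646484375, -297.04254150390625), (213.4040985107422, 141.72657775878906), 5.23045015335083)
[[ 355.9931 -236.2015]
 [ 368.9131 -377.3379]
 [ 581.4286 -357.8836]
 [ 568.5086 -216.7472]]
mat ((440.7319030761719, 297.0792236328125), (137.35838317871094, 247.54759216308594), 85.4935302734375)
[[311.9445 238.3375]
 [558.7268 218.8873]
 [569.5193 355.821 ]
 [322.737  375.2712]]
tear ((545.1744384765625, 20.15764617919922), (182.41098022460938, 240.8457794189453), 6.253330707550049)
[[ 441.3946  129.9295]
 [ 467.6286 -109.4833]
 [ 648.9542  -89.6142]
 [ 622.7202  149.7986]]
housing ((523.4130249023438, -45.565982818603516), (39.424293518066406, 48.08143997192383), 0.894432783126831)
[[503.328  -21.8359]
 [504.0786 -69.9115]
 [543.498  -69.2961]
 [542.7474 -21.2205]]
```

>>> {"fn": "send_rows", "kwargs": {"deltas": [[[85, 0, 0, 0, -1], [85, 0, 0, 0, -1], [85, 0, 0, 0, -1], [85, 0, 0, 0, -1], [85, 0, 0, 0, -1]]]}}

```text
t: 0.72
eef_pos: [0.1651, -0.5768, 0.2391]
orientation: [[0.752, 0.659, -0.0], [0.659, -0.752, 0.0], [0.0, -0.0, -1.0]]
wrist_force: [0.1, -0.0, 0.8]
width: 0.991
grip_force: 0.0
```

>>> {"fn": "send_rows", "kwargs": {"deltas": [[[85, 0, 0, 0, -1], [85, 0, 0, 0, -1], [85, 0, 0, 0, -1], [85, 0, 0, 0, -1], [85, 0, 0, 0, -1]]]}}

```text
t: 1.13
eef_pos: [0.1651, -0.5768, 0.2392]
orientation: [[0.403, 0.915, -0.0], [0.915, -0.403, 0.0], [0.0, -0.0, -1.0]]
wrist_force: [0.3, -0.2, 0.2]
width: 0.994
grip_force: 0.0
```

>>> {"fn": "send_rows", "kwargs": {"deltas": [[[85, 0, 0, 0, -1], [85, 0, 0, 0, -1], [85, 0, 0, 0, -1], [85, 0, 0, 0, -1], [85, 0, 0, 0, -1]]]}}

```text
t: 1.55
eef_pos: [0.1651, -0.5768, 0.2392]
orientation: [[-0.021, 1.0, -0.0], [1.0, 0.021, 0.0], [0.0, -0.0, -1.0]]
wrist_force: [0.7, 0.3, -0.1]
width: 0.997
grip_force: 0.0
```

>>> {"fn": "send_rows", "kwargs": {"deltas": [[[85, 1, 0.7, 0, 0], [85, 1, 0.7, 0, 0], [85, 1, 0.7, 0, 0], [85, 1, 0.7, 0, 0], [85, 1, 0.7, 0, 0]]]}}

```text
t: 1.97
eef_pos: [0.251, -0.4491, 0.2392]
orientation: [[-0.017, 1.0, 0.0], [1.0, 0.017, -0.0], [-0.0, 0.0, -1.0]]
wrist_force: [0.5, 0.3, -0.2]
width: 0.995
grip_force: 0.0
```

>>> {"fn": "send_rows", "kwargs": {"deltas": [[[85, 1, 0.7, 0, 0], [85, 1, 0.7, 0, 0], [85, 1, 0.7, 0, 0], [85, 1, 0.7, 0, 0], [85, 1, 0.7, 0, 0]]]}}

```text
t: 2.38
eef_pos: [0.3364, -0.3226, 0.2394]
orientation: [[-0.017, 1.0, 0.0], [1.0, 0.017, -0.0], [-0.0, 0.0, -1.0]]
wrist_force: [0.4, 0.4, 0.2]
width: 0.991
grip_force: 0.0
```

>>> {"fn": "send_rows", "kwargs": {"deltas": [[[85, 1, 0.7, 0, 0], [85, 1, 0.7, 0, 0], [85, 1, 0.7, 0, 0], [85, 1, 0.7, 0, 0], [85, 1, 0.7, 0, 0]]]}}

```text
t: 2.8
eef_pos: [0.4218, -0.196, 0.2394]
orientation: [[-0.017, 1.0, 0.0], [1.0, 0.017, -0.0], [-0.0, 0.0, -1.0]]
wrist_force: [2.0, -0.0, -0.4]
width: 0.994
grip_force: 0.0
```

>>> {"fn": "send_rows", "kwargs": {"deltas": [[[85, 1, 0.7, 0, 0], [85, 1, 0.7, 0, 0], [85, 1, 0.7, 0, 0], [85, 0.5, 0.7, 0, 0], [85, 0, 0, 0, 0]]]}}

```text
t: 3.22
eef_pos: [0.4915, -0.106, 0.2387]
orientation: [[-0.021, 1.0, 0.0], [1.0, 0.021, 0.001], [0.001, 0.0, -1.0]]
wrist_force: [0.6, 0.1, -0.3]
width: 0.995
grip_force: 0.0
```

>>> {"fn": "send_rows", "kwargs": {"deltas": [[[85, 1, 0.6, 0, 0], [85, 1, 0.6, 0, 0], [85, 0.5, 0.2, 0, 0], [85, 0, 0, 0, 0], [85, 0, 0, 0, 0]]]}}

```text
t: 3.63
eef_pos: [0.5234, -0.0458, 0.2391]
orientation: [[-0.018, 1.0, -0.001], [1.0, 0.018, -0.001], [-0.001, -0.001, -1.0]]
wrist_force: [0.1, -0.0, -0.4]
width: 0.998
grip_force: 0.0
```

>>> {"fn": "send_rows", "kwargs": {"deltas": [[[85, 0, 0, 0.8, 0], [85, 0, 0, 0.8, 0], [85, 0, 0, 0.8, 0], [85, 0, 0, 0, 0], [85, 0, 0, 0, 0]]]}}

```text
t: 4.05
eef_pos: [0.5226, -0.0468, 0.1785]
orientation: [[-0.015, 1.0, -0.002], [1.0, 0.015, -0.0], [0.0, -0.002, -1.0]]
wrist_force: [-0.0, 0.5, 1.0]
width: 0.997
grip_force: 0.0
```

>>> {"fn": "send_rows", "kwargs": {"deltas": [[[85, 0, 0, 0.9, 0], [85, 0, 0, 0.9, 0], [85, 0, 0, 0.9, 0], [85, 0, 0, 0.9, 0], [85, 0, 0, 0.8, 0]]]}}

```text
t: 4.47
eef_pos: [0.5243, -0.0466, 0.0703]
orientation: [[-0.016, 1.0, 0.003], [1.0, 0.016, -0.001], [-0.001, 0.003, -1.0]]
wrist_force: [0.1, -0.6, 0.6]
width: 0.998
grip_force: 0.0
```

>>> {"fn": "send_rows", "kwargs": {"deltas": [[[85, 0, 0, 0, 0], [70, 0, 0, 0, 0], [60, 0, 0, 0, 0], [54, 0, 0, 0, 0], [50, 0, 0, 0, 0]]]}}

```text
t: 4.88
eef_pos: [0.5248, -0.046, 0.0715]
orientation: [[-0.017, 1.0, 0.003], [1.0, 0.017, -0.001], [-0.001, 0.003, -1.0]]
wrist_force: [-0.1, -0.5, 0.8]
width: 0.585
grip_force: 0.0
```

>>> {"fn": "send_rows", "kwargs": {"deltas": [[[48, 0, 0, 0, 0], [46, 0, 0, 0, 0], [44, 0, 0, 0, 0], [42, 0, 0, 0, 0], [40, 0, 0, 0, 0]]]}}

```text
t: 5.3
eef_pos: [0.5241, -0.0457, 0.0699]
orientation: [[-0.017, 1.0, 0.001], [1.0, 0.017, -0.0], [-0.0, 0.001, -1.0]]
wrist_force: [0.7, -0.2, 4.1]
width: 0.511
grip_force: 61.5
```

>>> {"fn": "send_rows", "kwargs": {"deltas": [[[36, 0, 0, 0, 0], [34, 0, 0, 0, 0], [34, 0, 0, 0, 0], [34, 0, 0, 0, 0], [34, 0, 0, 0, 0]]]}}

```text
t: 5.72
eef_pos: [0.524, -0.0457, 0.07]
orientation: [[-0.017, 1.0, 0.001], [1.0, 0.017, -0.0], [-0.0, 0.001, -1.0]]
wrist_force: [0.2, -0.2, 5.4]
width: 0.508
grip_force: 61.7
```

>>> {"fn": "send_rows", "kwargs": {"deltas": [[[34, 0, 0, -0.2, 0], [34, 0, 0, -1, 0], [34, 0, 0, -1, 0], [34, 0, 0, -1, 0], [34, 0, 0, -1, 0]]]}}

```text
t: 6.13
eef_pos: [0.5227, -0.0456, 0.1739]
orientation: [[-0.017, 1.0, -0.003], [1.0, 0.017, 0.0], [0.001, -0.003, -1.0]]
wrist_force: [0.8, 0.3, -2.3]
width: 0.505
grip_force: 61.5
```

>>> {"fn": "send_rows", "kwargs": {"deltas": [[[34, 0, 0, -1, 0], [34, 0, 0, 0, 0], [34, 0.5, 0, 0, 0], [34, 0.9, 0, 0, 0], [34, 0.9, 0, 0, 0]]]}}

```text
t: 6.55
eef_pos: [0.5216, 0.0126, 0.1964]
orientation: [[-0.015, 1.0, -0.004], [1.0, 0.015, 0.0], [0.001, -0.004, -1.0]]
wrist_force: [0.1, 0.7, -3.0]
width: 0.508
grip_force: 61.8
```

>>> {"fn": "send_rows", "kwargs": {"deltas": [[[34, 0.9, 0, 0, 0], [34, 0.9, 0, 0, 0], [34, 0.9, 0, 0, 0], [34, 0.9, 0, 0, 0], [34, 0.9, 0, 0, 0]]]}}

```text
t: 6.97
eef_pos: [0.5193, 0.1259, 0.1962]
orientation: [[-0.017, 1.0, -0.005], [1.0, 0.017, -0.001], [-0.0, -0.005, -1.0]]
wrist_force: [0.4, -0.7, -2.4]
width: 0.506
grip_force: 61.8
```

>>> {"fn": "send_rows", "kwargs": {"deltas": [[[34, 0.9, 0, 0, 0], [34, 0.9, 0, 0, 0], [34, 0.9, 0, 0, 0], [34, 0.9, 0, 0, 0], [34, 0.9, 0, 0, 0]]]}}

```text
t: 7.38
eef_pos: [0.5173, 0.2382, 0.196]
orientation: [[-0.017, 1.0, -0.005], [1.0, 0.017, -0.002], [-0.001, -0.005, -1.0]]
wrist_force: [0.5, -0.6, -1.7]
width: 0.509
grip_force: 61.8
```

>>> {"fn": "send_rows", "kwargs": {"deltas": [[[34, 0.9, 0, 0, 0], [34, 0.9, 0, 0, 0], [34, 0.4, 0, 0, 0], [34, 0, 0, 0, 0], [34, 0, 0, 0, 0]]]}}

```text
t: 7.8
eef_pos: [0.5171, 0.2918, 0.1972]
orientation: [[-0.018, 1.0, -0.003], [1.0, 0.018, -0.002], [-0.002, -0.003, -1.0]]
wrist_force: [-0.6, -1.2, -2.0]
width: 0.509
grip_force: 61.8
```

>>> {"fn": "send_rows", "kwargs": {"deltas": [[[34, 0, 0, 0.9, 0], [34, 0, 0, 0.9, 0], [34, 0, 0, 0.9, 0], [34, 0, 0, 0.9, 0], [34, 0, 0, 0.9, 0]]]}}

```text
t: 8.22
eef_pos: [0.5178, 0.2901, 0.0852]
orientation: [[-0.015, 1.0, -0.001], [1.0, 0.015, -0.001], [-0.001, -0.001, -1.0]]
wrist_force: [0.6, 0.9, -2.6]
width: 0.505
grip_force: 61.8
```

>>> {"fn": "send_rows", "kwargs": {"deltas": [[[34, 0, 0, 0.4, 0], [34, 0, 0, 0, 0], [34, 0, 0, 0.1, 0], [34, 0, 0, 0.1, 0], [34, 0, 0, 0, 0]]]}}

```text
t: 8.63
eef_pos: [0.5186, 0.2919, 0.0732]
orientation: [[-0.017, 1.0, 0.002], [1.0, 0.017, 0.001], [0.001, 0.002, -1.0]]
wrist_force: [-1.1, 0.9, -1.7]
width: 0.507
grip_force: 61.7
```

>>> {"fn": "send_rows", "kwargs": {"deltas": [[[34, 0, 0, 0.1, 0], [34, 0, 0, 0, 0], [34, 0, 0, 0, 0], [34, 0, 0, 0, 0], [34, 0, 0, 0, 0]]]}}

```text
t: 9.05
eef_pos: [0.5183, 0.292, 0.07]
orientation: [[-0.017, 1.0, 0.001], [1.0, 0.017, 0.001], [0.001, 0.001, -1.0]]
wrist_force: [0.4, -0.3, 0.7]
width: 0.509
grip_force: 61.8
```

>>> {"fn": "send_rows", "kwargs": {"deltas": [[[46, 0, 0, 0, 0], [52, 0, 0, 0, 0], [60, 0, 0, 0, 0], [70, 0, 0, 0, 0], [70, 0, 0, 0, 0]]]}}

```text
t: 9.47
eef_pos: [0.5179, 0.2918, 0.0694]
orientation: [[-0.017, 1.0, 0.0], [1.0, 0.017, 0.0], [0.0, 0.0, -1.0]]
wrist_force: [-0.3, -1.1, -0.3]
width: 0.821
grip_force: 0.0
```

>>> {"fn": "send_rows", "kwargs": {"deltas": [[[70, 0, 0, -0.4, 0], [70, 0, 0, -0.9, 0], [70, 0, 0, -0.9, 0], [70, 0, 0, -1, 0], [70, 0, 0, -1, 0]]]}}

```text
t: 9.88
eef_pos: [0.5177, 0.2917, 0.1761]
orientation: [[-0.017, 1.0, 0.0], [1.0, 0.017, 0.0], [0.0, 0.0, -1.0]]
wrist_force: [1.0, -1.0, 0.5]
width: 0.817
grip_force: 0.0
```

>>> {"fn": "send_rows", "kwargs": {"deltas": [[[70, 0, 0, -1, 0], [70, -0.6, 0, 0, 0], [70, -0.9, 0, 0, 0], [70, -0.9, 0, 0, 0], [70, -0.9, 0, 0, 0]]]}}

```text
t: 10.3
eef_pos: [0.5191, 0.2083, 0.1997]
orientation: [[-0.018, 1.0, 0.0], [1.0, 0.018, -0.0], [-0.0, 0.0, -1.0]]
wrist_force: [-0.2, -0.6, 0.5]
width: 0.821
grip_force: 0.0
```

>>> {"fn": "send_rows", "kwargs": {"deltas": [[[70, -0.9, 0, 0, 0], [70, -0.9, 0, 0, 0], [70, -0.9, 0, 0, 0], [70, -0.9, 0, 0, 0], [70, -0.9, -0.2, 0, 0]]]}}

```text
t: 10.72
eef_pos: [0.5162, 0.0952, 0.1994]
orientation: [[-0.017, 1.0, 0.0], [1.0, 0.017, -0.0], [-0.0, 0.0, -1.0]]
wrist_force: [0.1, 0.4, -0.2]
width: 0.819
grip_force: 0.0
```

>>> {"fn": "send_rows", "kwargs": {"deltas": [[[70, -0.9, 0, 0, 0], [70, -0.9, 0, 0, 0], [70, -0.9, 0, 0, 0], [70, -0.6, 0, 0, 0], [70, 0, 0, 0, 0]]]}}

```text
t: 11.13
eef_pos: [0.5174, 0.0114, 0.1995]
orientation: [[-0.014, 1.0, 0.0], [1.0, 0.014, -0.001], [-0.001, 0.0, -1.0]]
wrist_force: [-0.8, -0.5, 0.8]
width: 0.817
grip_force: 0.0
```

```bash
python3 - <<'E'
from h import *
for n in("scene","top"):
    c=vision.capture(n); i=c["image"][:,:,::-1]
    i=i[140:270,190:390] if n=="scene" else i[160:330,110:350]
    cv2.imwrite(f"pics/{n}2.png",cv2.convertScaleAbs(cv2.resize(i,None,fx=3.3,fy=3.3,interpolation=2),alpha=1.6))
print(telemetry.observe()["eef_pos"])
E
```

```text
[0.51746657 0.01388277 0.19947945]
```

View pics/top2.png

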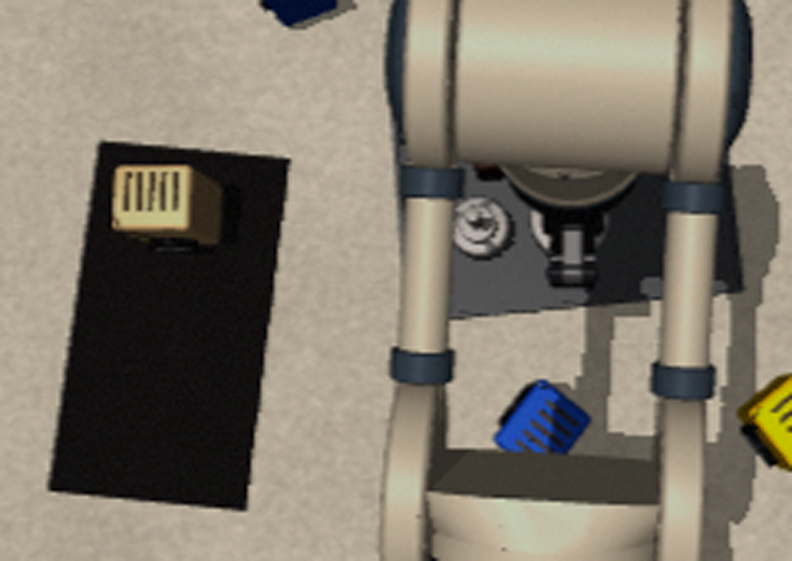

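The housing stands upright on the mat (crop 155,200), and the gripper is above the coarse knob (crop 570,240). Picking up the coarse knob.

>>> {"fn": "send_rows", "kwargs": {"deltas": [[[60, 0, 0, 0.9, 0], [60, 0, 0, 0.9, 0], [60, 0, 0, 0.9, 0], [60, 0, 0, 0.9, 0], [60, 0, 0, 0.9, 0]]]}}

```text
t: 11.65
eef_pos: [0.5175, 0.0155, 0.0859]
orientation: [[-0.019, 1.0, 0.0], [1.0, 0.019, 0.0], [0.0, 0.0, -1.0]]
wrist_force: [-0.4, 0.5, 0.5]
width: 0.701
grip_force: 0.0
```

>>> {"fn": "send_rows", "kwargs": {"deltas": [[[60, 0, 0, 0.6, 0], [60, 0, 0, 0.2, 0], [50, 0, 0, 0, 0], [40, 0, 0, 0, 0], [30, 0, 0, 0, 0]]]}}

```text
t: 12.07
eef_pos: [0.5185, 0.0146, 0.0685]
orientation: [[-0.018, 1.0, 0.003], [1.0, 0.018, 0.0], [-0.0, 0.003, -1.0]]
wrist_force: [-0.0, 1.5, -0.2]
width: 0.357
grip_force: 0.0
```

>>> {"fn": "send_rows", "kwargs": {"deltas": [[[24, 0, 0, 0, 0], [21, 0, 0, 0, 0], [19, 0, 0, 0, 0], [17, 0, 0, 0, 0], [16, 0, 0, 0, 0]]]}}

```text
t: 12.48
eef_pos: [0.5174, 0.0142, 0.067]
orientation: [[-0.017, 1.0, -0.0], [1.0, 0.017, -0.0], [-0.0, -0.0, -1.0]]
wrist_force: [-2.2, 0.8, 1.5]
width: 0.19
grip_force: 1.0
```

>>> {"fn": "send_rows", "kwargs": {"deltas": [[[14, 0, 0, 0, 0], [12, 0, 0, 0, 0], [8, 0, 0, 0, 0], [8, 0, 0, 0, 0], [8, 0, 0, 0, 0]]]}}

```text
t: 12.9
eef_pos: [0.5174, 0.0142, 0.0672]
orientation: [[-0.017, 1.0, -0.001], [1.0, 0.017, -0.0], [-0.0, -0.001, -1.0]]
wrist_force: [-4.8, -0.3, 5.0]
width: 0.168
grip_force: 58.4
```

>>> {"fn": "send_rows", "kwargs": {"deltas": [[[8, 0, 0, -0.05, 0], [8, 0, 0, -0.2, 0], [8, 0, 0, -0.4, 0], [8, 0, 0, 0, 0], [8, 0, 0, 0, 0]]]}}

```text
t: 13.32
eef_pos: [0.5183, 0.0142, 0.084]
orientation: [[-0.017, 1.0, 0.002], [1.0, 0.017, -0.0], [-0.0, 0.002, -1.0]]
wrist_force: [0.4, -0.1, -2.9]
width: 0.166
grip_force: 58.6
```

```bash
python3 - <<'E'
from h import *
c=vision.capture("scene"); i=c["image"][:,:,::-1][140:270,190:350]
cv2.imwrite(f"pics/s3.png",cv2.convertScaleAbs(cv2.resize(i,None,fx=4.5,fy=4.5,interpolation=2),alpha=1.6))
E
```

```text
(no output)
```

View pics/s3.png

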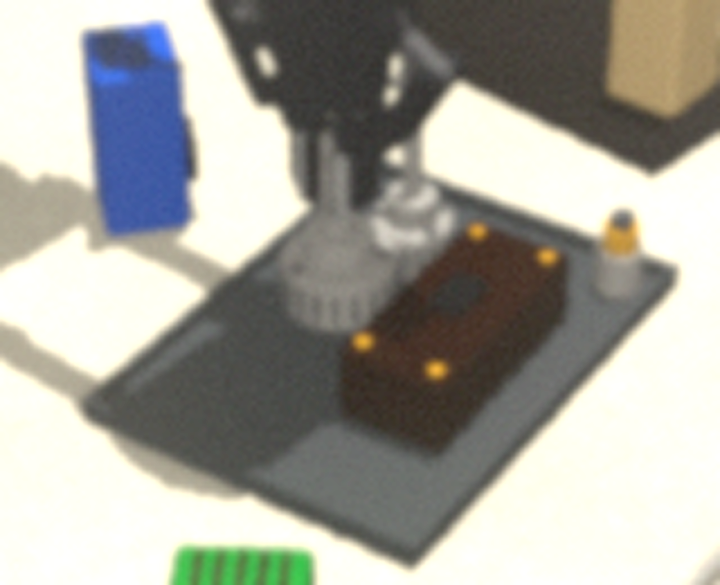

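The coarse knob is held upright (crop 335,280). Carrying it to the mat.

>>> {"fn": "send_rows", "kwargs": {"deltas": [[[8, 0, 0, -0.9, 0], [8, 0, 0, -1, 0], [8, 0, 0, -1, 0], [8, 0, 0, -1, 0], [8, 0, 0, -0.8, 0]]]}}

```text
t: 13.78
eef_pos: [0.5178, 0.0142, 0.2023]
orientation: [[-0.017, 1.0, 0.001], [1.0, 0.017, -0.0], [-0.0, 0.001, -1.0]]
wrist_force: [0.6, 0.4, -3.3]
width: 0.168
grip_force: 58.8
```

>>> {"fn": "send_rows", "kwargs": {"deltas": [[[8, 0.6, -0.4, 0, 0], [8, 0.9, -0.4, 0, 0], [8, 0.9, -0.4, 0, 0], [8, 0.9, -0.4, 0, 0], [8, 0.9, -0.4, 0, 0]]]}}

```text
t: 14.2
eef_pos: [0.4652, 0.1192, 0.2001]
orientation: [[-0.016, 1.0, -0.0], [1.0, 0.016, -0.0], [-0.0, -0.0, -1.0]]
wrist_force: [0.5, 1.6, -3.1]
width: 0.167
grip_force: 59.1
```

>>> {"fn": "send_rows", "kwargs": {"deltas": [[[8, 0.9, -0.4, 0, 0], [8, 0.9, -0.4, 0, 0], [8, 0.9, 0, 0, 0], [8, 0.9, 0, 0, 0], [8, 0.9, 0, 0, 0]]]}}

```text
t: 14.62
eef_pos: [0.4435, 0.2316, 0.2003]
orientation: [[-0.017, 1.0, 0.0], [1.0, 0.017, -0.0], [-0.0, 0.0, -1.0]]
wrist_force: [0.3, 0.1, -3.7]
width: 0.167
grip_force: 59.2
```

>>> {"fn": "send_rows", "kwargs": {"deltas": [[[8, 0.9, 0, 0, 0], [8, 0.9, 0, 0, 0], [8, 0.9, 0, 0, 0], [8, 0, 0, 0, 0], [8, 0, 0, 0, 0]]]}}

```text
t: 15.03
eef_pos: [0.4424, 0.2988, 0.1997]
orientation: [[-0.019, 1.0, -0.001], [1.0, 0.019, -0.001], [-0.001, -0.001, -1.0]]
wrist_force: [0.2, -0.3, -2.3]
width: 0.168
grip_force: 59.2
```

>>> {"fn": "send_rows", "kwargs": {"deltas": [[[8, 0, 0, 0.9, 0], [8, 0, 0, 0.9, 0], [8, 0, 0, 0.9, 0], [8, 0, 0, 0.9, 0], [8, 0, 0, 0.9, 0]]]}}

```text
t: 15.45
eef_pos: [0.4429, 0.2969, 0.0869]
orientation: [[-0.016, 1.0, 0.0], [1.0, 0.016, -0.0], [-0.0, 0.0, -1.0]]
wrist_force: [-0.0, 0.6, -3.3]
width: 0.168
grip_force: 59.4
```

>>> {"fn": "send_rows", "kwargs": {"deltas": [[[8, 0, 0, 0.5, 0], [8, 0, 0, 0.2, 0], [8, 0, 0, 0.1, 0], [8, 0, 0, 0, 0], [8, 0, 0, 0, 0]]]}}

```text
t: 15.87
eef_pos: [0.4436, 0.2983, 0.0696]
orientation: [[-0.017, 1.0, 0.002], [1.0, 0.017, 0.001], [0.001, 0.002, -1.0]]
wrist_force: [-0.2, -0.3, -2.0]
width: 0.17
grip_force: 59.2
```

>>> {"fn": "send_rows", "kwargs": {"deltas": [[[8, 0, 0, 0.05, 0], [8, 0, 0, 0, 0], [8, 0, 0, 0, 0], [8, 0, 0, 0, 0], [8, 0, 0, 0, 0]]]}}

```text
t: 16.28
eef_pos: [0.4429, 0.2981, 0.0672]
orientation: [[-0.017, 1.0, 0.001], [1.0, 0.017, 0.0], [0.0, 0.001, -1.0]]
wrist_force: [-0.1, 0.3, -1.6]
width: 0.17
grip_force: 59.3
```

>>> {"fn": "send_rows", "kwargs": {"deltas": [[[8, 0, 0, 0.05, 0], [8, 0, 0, 0, 0], [8, 0, 0, 0, 0], [8, 0, 0, 0, 0], [8, 0, 0, 0, 0]]]}}

```text
t: 16.7
eef_pos: [0.443, 0.2982, 0.0671]
orientation: [[-0.017, 1.0, 0.001], [1.0, 0.017, 0.001], [0.001, 0.001, -1.0]]
wrist_force: [-3.5, -1.6, 5.9]
width: 0.168
grip_force: 60.2
```

>>> {"fn": "send_rows", "kwargs": {"deltas": [[[12, 0, 0, 0, 0], [20, 0, 0, 0, 0], [30, 0, 0, 0, 0], [40, 0, 0, 0, 0], [40, 0, 0, 0, 0]]]}}

```text
t: 17.12
eef_pos: [0.4429, 0.298, 0.0655]
orientation: [[-0.017, 1.0, 0.0], [1.0, 0.017, 0.0], [0.0, 0.0, -1.0]]
wrist_force: [0.0, -0.1, 0.4]
width: 0.468
grip_force: 0.0
```

>>> {"fn": "send_rows", "kwargs": {"deltas": [[[40, 0, 0, -0.5, 0], [40, 0, 0, -0.9, 0], [40, 0, 0, -1, 0], [40, 0, 0, -1, 0], [40, 0, 0, -1, 0]]]}}

```text
t: 17.53
eef_pos: [0.4427, 0.298, 0.1777]
orientation: [[-0.017, 1.0, 0.001], [1.0, 0.017, 0.0], [0.0, 0.001, -1.0]]
wrist_force: [1.0, -0.8, -0.8]
width: 0.469
grip_force: 0.0
```

>>> {"fn": "send_rows", "kwargs": {"deltas": [[[60, 0, 0, -1, 0], [60, -0.9, 0.5, 0, 0], [60, -0.9, 0.5, 0, 0], [60, -0.9, 0.5, 0, 0], [60, -0.9, 0.5, 0, 0]]]}}

```text
t: 17.95
eef_pos: [0.4948, 0.2081, 0.2019]
orientation: [[-0.018, 1.0, 0.001], [1.0, 0.018, 0.0], [0.0, 0.001, -1.0]]
wrist_force: [0.1, 0.6, -0.5]
width: 0.705
grip_force: 0.0
```

>>> {"fn": "send_rows", "kwargs": {"deltas": [[[60, -0.9, 0.55, 0, 0], [60, -0.9, 0, 0, 0], [60, -0.9, 0, 0, 0], [60, -0.9, 0, 0, 0], [60, -0.9, 0, 0, 0]]]}}

```text
t: 18.37
eef_pos: [0.51, 0.0955, 0.2016]
orientation: [[-0.017, 1.0, 0.001], [1.0, 0.017, 0.0], [0.0, 0.001, -1.0]]
wrist_force: [0.7, -0.3, 0.7]
width: 0.703
grip_force: 0.0
```

>>> {"fn": "send_rows", "kwargs": {"deltas": [[[60, -0.85, 0, 0, 0], [60, 0, 0, 0, 0], [60, 0, 0, 0, 0], [60, 0, 0, 0, 0], [60, 0, 0, 0, 0]]]}}

```text
t: 18.78
eef_pos: [0.5103, 0.0762, 0.2009]
orientation: [[-0.018, 1.0, 0.0], [1.0, 0.018, 0.0], [0.0, 0.0, -1.0]]
wrist_force: [0.4, 0.3, 0.5]
width: 0.703
grip_force: 0.0
```

```bash
python3 - <<'E'
from h import *
o=telemetry.observe();print(o["eef_pos"])
for n in("scene","top"):
    c=vision.capture(n); i=c["image"][:,:,::-1]
    i=i[120:250,240:400] if n=="scene" else i[180:330,110:310]
    cv2.imwrite(f"pics/{n}4.png",cv2.convertScaleAbs(cv2.resize(i,None,fx=3.8,fy=3.8,interpolation=2),alpha=1.6))
E
```

```text
[0.51032052 0.07623855 0.20085806]
```

View pics/scene4.png

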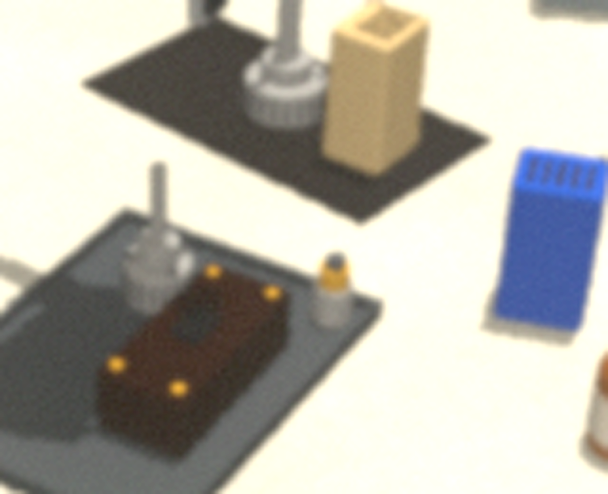

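The housing (crop 375,95) and coarse knob (285,85) stand upright on the mat. Next is the fine knob.

>>> {"fn": "send_rows", "kwargs": {"deltas": [[[60, 0, 0, 0.9, 0], [60, 0, 0, 0.9, 0], [60, 0, 0, 0.9, 0], [50, 0, 0, 0.9, 0], [50, 0, 0, 0.9, 0]]]}}

```text
t: 19.3
eef_pos: [0.5102, 0.0761, 0.087]
orientation: [[-0.018, 1.0, 0.0], [1.0, 0.018, 0.0], [0.0, 0.0, -1.0]]
wrist_force: [0.4, 1.0, -0.1]
width: 0.585
grip_force: 0.0
```

>>> {"fn": "send_rows", "kwargs": {"deltas": [[[50, 0, 0, 0.7, 0], [50, 0, 0, 0.2, 0], [40, 0, 0, 0, 0], [30, 0, 0, 0, 0], [22, 0, 0, 0, 0]]]}}

```text
t: 19.72
eef_pos: [0.5113, 0.0757, 0.0673]
orientation: [[-0.017, 1.0, 0.003], [1.0, 0.017, 0.0], [0.0, 0.003, -1.0]]
wrist_force: [0.1, -0.3, 1.4]
width: 0.261
grip_force: 0.0
```

>>> {"fn": "send_rows", "kwargs": {"deltas": [[[18, 0, 0, 0, 0], [16, 0, 0, 0, 0], [14, 0, 0, 0, 0], [13, 0, 0, 0, 0], [12, 0, 0, 0, 0]]]}}

```text
t: 20.13
eef_pos: [0.5104, 0.0753, 0.0658]
orientation: [[-0.017, 1.0, 0.0], [1.0, 0.017, -0.0], [-0.0, 0.0, -1.0]]
wrist_force: [0.5, -0.5, 0.4]
width: 0.141
grip_force: 0.0
```

>>> {"fn": "send_rows", "kwargs": {"deltas": [[[11, 0, 0, 0, 0], [10, 0, 0, 0, 0], [8, 0, 0, 0, 0], [5, 0, 0, 0, 0], [2, 0, 0, 0, 0]]]}}

```text
t: 20.55
eef_pos: [0.5105, 0.0754, 0.0657]
orientation: [[-0.017, 1.0, 0.0], [1.0, 0.017, 0.0], [0.0, 0.0, -1.0]]
wrist_force: [0.7, 0.3, 0.5]
width: 0.1
grip_force: 58.4
```

>>> {"fn": "send_rows", "kwargs": {"deltas": [[[2, 0, 0, 0, 0], [2, 0, 0, 0, 0], [2, 0, 0, -0.05, 0], [2, 0, 0, -0.2, 0], [2, 0, 0, -0.4, 0]]]}}

```text
t: 20.97
eef_pos: [0.5091, 0.0753, 0.0803]
orientation: [[-0.017, 1.0, -0.004], [1.0, 0.017, -0.0], [-0.0, -0.004, -1.0]]
wrist_force: [-1.1, 0.0, -1.7]
width: 0.093
grip_force: 58.4
```

>>> {"fn": "send_rows", "kwargs": {"deltas": [[[2, 0, 0, -0.95, 0], [2, 0, 0, -1, 0], [2, 0, 0, -1, 0], [2, 0, 0, -1, 0], [2, 0, 0, -0.8, 0]]]}}

```text
t: 21.38
eef_pos: [0.5105, 0.0754, 0.2036]
orientation: [[-0.017, 1.0, 0.002], [1.0, 0.017, 0.0], [0.0, 0.002, -1.0]]
wrist_force: [0.9, 0.2, -1.0]
width: 0.098
grip_force: 58.4
```

>>> {"fn": "send_rows", "kwargs": {"deltas": [[[2, 0.2, -0.8, 0, 0], [2, 0.9, -0.8, 0, 0], [2, 0.9, -0.8, 0, 0], [2, 0.9, -0.8, 0, 0], [2, 0.9, -0.8, 0, 0]]]}}

```text
t: 21.8
eef_pos: [0.4076, 0.1693, 0.2014]
orientation: [[-0.016, 1.0, 0.001], [1.0, 0.016, 0.0], [0.0, 0.001, -1.0]]
wrist_force: [0.3, 0.5, -1.7]
width: 0.097
grip_force: 58.8
```

>>> {"fn": "send_rows", "kwargs": {"deltas": [[[2, 0.9, -0.8, 0, 0], [2, 0.9, -0.8, 0, 0], [2, 0.9, 0, 0, 0], [2, 0.9, 0, 0, 0], [2, 0.9, 0, 0, 0]]]}}

```text
t: 22.22
eef_pos: [0.3662, 0.2816, 0.2017]
orientation: [[-0.018, 1.0, 0.001], [1.0, 0.018, 0.001], [0.001, 0.001, -1.0]]
wrist_force: [1.1, 0.3, -1.7]
width: 0.102
grip_force: 58.9
```

>>> {"fn": "send_rows", "kwargs": {"deltas": [[[2, 0.9, 0, 0, 0], [2, 0, 0, 0, 0], [2, 0, 0, 0, 0], [2, 0, 0, 0.9, 0], [2, 0, 0, 0.9, 0]]]}}

```text
t: 22.63
eef_pos: [0.3674, 0.3028, 0.1573]
orientation: [[-0.017, 1.0, 0.004], [1.0, 0.017, 0.002], [0.002, 0.004, -1.0]]
wrist_force: [0.5, -0.6, -3.0]
width: 0.101
grip_force: 59.0
```

>>> {"fn": "send_rows", "kwargs": {"deltas": [[[2, 0, 0, 0.9, 0], [2, 0, 0, 0.9, 0], [2, 0, 0, 0.9, 0], [2, 0, 0, 0.5, 0], [2, 0, 0, 0.2, 0]]]}}

```text
t: 23.05
eef_pos: [0.3656, 0.3015, 0.0684]
orientation: [[-0.016, 1.0, -0.003], [1.0, 0.016, -0.002], [-0.002, -0.003, -1.0]]
wrist_force: [0.3, -1.0, -2.1]
width: 0.096
grip_force: 59.0
```

>>> {"fn": "send_rows", "kwargs": {"deltas": [[[2, 0, 0, 0.1, 0], [2, 0, 0, 0, 0], [2, 0, 0, 0.05, 0], [2, 0, 0, 0, 0], [2, 0, 0, 0, 0]]]}}

```text
t: 23.47
eef_pos: [0.3669, 0.3033, 0.0679]
orientation: [[-0.017, 1.0, 0.002], [1.0, 0.017, 0.001], [0.001, 0.002, -1.0]]
wrist_force: [0.7, 0.3, -1.9]
width: 0.096
grip_force: 59.0
```

>>> {"fn": "send_rows", "kwargs": {"deltas": [[[2, 0, 0, 0.05, 0], [2, 0, 0, 0, 0], [2, 0, 0, 0, 0], [2, 0, 0, 0, 0], [2, 0, 0, 0, 0]]]}}

```text
t: 23.88
eef_pos: [0.3665, 0.3031, 0.0657]
orientation: [[-0.017, 1.0, 0.0], [1.0, 0.017, 0.0], [0.0, 0.0, -1.0]]
wrist_force: [0.0, -0.5, -0.0]
width: 0.098
grip_force: 59.0
```

>>> {"fn": "send_rows", "kwargs": {"deltas": [[[2, 0, 0, 0.04, 0], [2, 0, 0, 0, 0], [2, 0, 0, 0, 0], [2, 0, 0, 0, 0], [2, 0, 0, 0, 0]]]}}

```text
t: 24.3
eef_pos: [0.3666, 0.3031, 0.0657]
orientation: [[-0.017, 1.0, 0.001], [1.0, 0.017, 0.001], [0.001, 0.001, -1.0]]
wrist_force: [-1.4, -1.7, 5.0]
width: 0.096
grip_force: 59.8
```

>>> {"fn": "send_rows", "kwargs": {"deltas": [[[6, 0, 0, 0, 0], [14, 0, 0, 0, 0], [24, 0, 0, 0, 0], [34, 0, 0, 0, 0], [40, 0, 0, 0, 0]]]}}

```text
t: 24.72
eef_pos: [0.3664, 0.3029, 0.0643]
orientation: [[-0.017, 1.0, -0.0], [1.0, 0.017, -0.0], [-0.0, -0.0, -1.0]]
wrist_force: [-0.3, 0.2, 0.1]
width: 0.47
grip_force: 0.0
```

>>> {"fn": "send_rows", "kwargs": {"deltas": [[[40, 0, 0, -0.5, 0], [40, 0, 0, -0.9, 0], [40, 0, 0, -1, 0], [40, 0, 0, -1, 0], [40, 0, 0, -1, 0]]]}}

```text
t: 25.13
eef_pos: [0.3663, 0.3029, 0.1766]
orientation: [[-0.017, 1.0, 0.0], [1.0, 0.017, 0.0], [0.0, 0.0, -1.0]]
wrist_force: [0.0, 0.1, -0.3]
width: 0.468
grip_force: 0.0
```

>>> {"fn": "send_rows", "kwargs": {"deltas": [[[70, 0, 0, -1, 0], [70, -0.9, 0.7, 0, 0], [70, -0.9, 0.7, 0, 0], [70, -0.9, 0.7, 0, 0], [70, -0.9, 0.7, 0, 0]]]}}

```text
t: 25.55
eef_pos: [0.4386, 0.2133, 0.2009]
orientation: [[-0.018, 1.0, 0.001], [1.0, 0.018, 0.001], [0.001, 0.001, -1.0]]
wrist_force: [0.9, 0.2, 0.0]
width: 0.819
grip_force: 0.0
```

>>> {"fn": "send_rows", "kwargs": {"deltas": [[[70, -0.9, 0.7, 0, 0], [70, -0.9, 0.7, 0, 0], [70, -0.9, 0.7, 0, 0], [70, -0.9, 0.7, 0, 0], [70, -0.9, 0.7, 0, 0]]]}}

```text
t: 25.97
eef_pos: [0.5282, 0.1019, 0.2006]
orientation: [[-0.017, 1.0, 0.001], [1.0, 0.017, 0.0], [0.0, 0.001, -1.0]]
wrist_force: [-0.3, 0.9, -0.3]
width: 0.822
grip_force: 0.0
```

>>> {"fn": "send_rows", "kwargs": {"deltas": [[[70, -0.9, 0.7, 0, 0], [70, -0.9, 0.7, 0, 0], [70, -0.9, 0.67, 0, 0], [70, -0.44, 0, 0, 0], [70, 0, 0, 0, -0.6]]]}}

```text
t: 26.38
eef_pos: [0.5808, 0.023, 0.1997]
orientation: [[-0.066, 0.998, -0.001], [0.998, 0.066, -0.001], [-0.001, -0.001, -1.0]]
wrist_force: [-0.3, 0.3, -0.1]
width: 0.82
grip_force: 0.0
```

>>> {"fn": "send_rows", "kwargs": {"deltas": [[[70, 0, 0, 0, -0.6], [70, 0, 0, 0, 0], [70, 0, 0, 0, 0], [70, 0, 0, 0, 0], [70, 0, 0, 0, 0]]]}}

```text
t: 26.8
eef_pos: [0.5803, 0.0259, 0.1999]
orientation: [[-0.121, 0.993, 0.0], [0.993, 0.121, 0.0], [0.0, 0.0, -1.0]]
wrist_force: [-0.3, -0.6, -0.2]
width: 0.821
grip_force: 0.0
```

```bash
python3 - <<'E'
from h import *
o=telemetry.observe();print(o["eef_pos"],o["orientation"][:,0])
c=vision.capture("scene"); i=c["image"][:,:,::-1][100:290,200:420]
cv2.imwrite("pics/s5.png",cv2.convertScaleAbs(cv2.resize(i,None,fx=3.1,fy=3.1,interpolation=2),alpha=1.6))
E
```

```text
[0.58027852 0.02590586 0.19988488] [-1.20937653e-01  9.92660105e-01  2.69367523e-05]
```

View pics/s5.png

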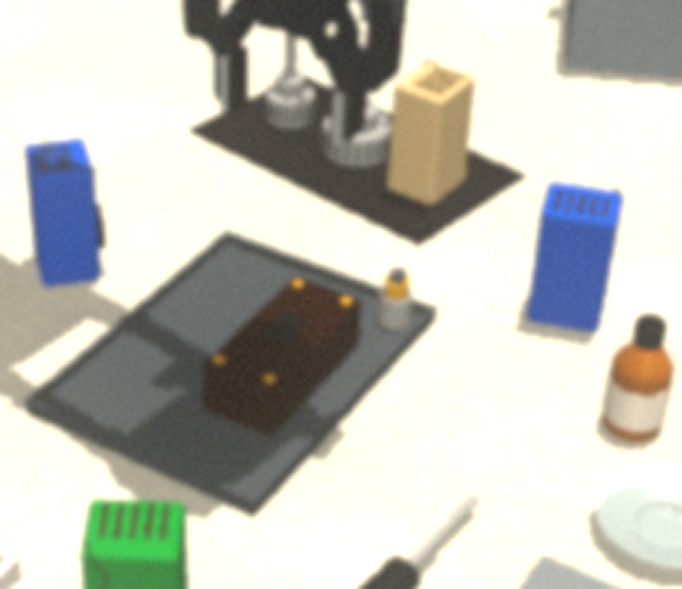

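All three parts stand on the mat and the box is undisturbed. Descending onto the box.

>>> {"fn": "send_rows", "kwargs": {"deltas": [[[68, 0, 0, 1, 0], [68, 0, 0, 1, 0], [68, 0, 0, 1, 0], [68, 0, 0, 1, 0], [68, 0, 0, 0.8, 0]]]}}

```text
t: 27.27
eef_pos: [0.5796, 0.0258, 0.0774]
orientation: [[-0.121, 0.993, -0.002], [0.993, 0.121, 0.0], [0.0, -0.002, -1.0]]
wrist_force: [0.1, -0.1, -0.8]
width: 0.797
grip_force: 0.0
```

>>> {"fn": "send_rows", "kwargs": {"deltas": [[[68, 0, 0, 0.6, 0], [68, 0, 0, 0.6, 0], [68, 0, 0, 0.6, 0], [68, 0, 0, 0.5, 0], [68, 0, 0, 0, 0]]]}}

```text
t: 27.68
eef_pos: [0.5785, 0.0257, 0.0187]
orientation: [[-0.121, 0.993, -0.005], [0.993, 0.121, 0.0], [0.001, -0.005, -1.0]]
wrist_force: [-1.0, 0.3, -1.3]
width: 0.798
grip_force: 0.0
```

>>> {"fn": "send_rows", "kwargs": {"deltas": [[[66, 0, 0, 0, 0], [63, 0, 0, 0, 0], [61, 0, 0, 0, 0], [59, 0, 0, 0, 0], [57, 0, 0, 0, 0]]]}}

```text
t: 28.1
eef_pos: [0.581, 0.0255, 0.023]
orientation: [[-0.121, 0.993, 0.002], [0.993, 0.121, -0.0], [-0.0, 0.002, -1.0]]
wrist_force: [1.0, 0.8, 0.6]
width: 0.664
grip_force: 0.0
```

>>> {"fn": "send_rows", "kwargs": {"deltas": [[[55, 0, 0, 0, 0], [52, 0, 0, 0, 0], [48, 0, 0, 0, 0], [44, 0, 0, 0, 0], [44, 0, 0, 0, 0]]]}}

```text
t: 28.52
eef_pos: [0.581, 0.0256, 0.0231]
orientation: [[-0.121, 0.993, 0.002], [0.993, 0.121, -0.0], [-0.0, 0.002, -1.0]]
wrist_force: [-0.7, 0.2, 5.2]
width: 0.632
grip_force: 65.7
```

>>> {"fn": "send_rows", "kwargs": {"deltas": [[[44, 0, 0, 0, 0], [44, 0, 0, 0, 0], [44, 0, 0, -0.1, 0], [44, 0, 0, -0.4, 0], [44, 0, 0, 0, 0]]]}}

```text
t: 28.93
eef_pos: [0.5807, 0.0255, 0.0356]
orientation: [[-0.121, 0.993, 0.001], [0.993, 0.121, -0.0], [-0.0, 0.001, -1.0]]
wrist_force: [0.1, 0.5, -2.6]
width: 0.633
grip_force: 64.9
```

The box is gripped. Before carrying it, I'll refine the repair tray pose from the starting images.

```bash
python3 - <<'E'
from h import *
np.set_printoptions(precision=4,suppress=True)
d=np.load('start.npz'); C={'t':vision.capture('top'),'s':vision.capture('scene')}
def quad(k,roi,f):
    i=d[k];x0,y0,x1,y1=roi;m=np.zeros(i.shape[:2],np.uint8)
    m[y0:y1,x0:x1]=f(cv2.GaussianBlur(i,(3,3),0))[y0:y1,x0:x1]
    m=cv2.morphologyEx(m,2,np.ones((3,3)))
    c=cv2.convexHull(max(cv2.findContours(m,0,1)[0],key=cv2.contourArea))
    for e in np.linspace(2,20,40):
        q=cv2.approxPolyDP(c,e,True).reshape(-1,2)
        if len(q)<=4:break
    return q
F=lambda i:(i[:,:,2].astype(int)-i[:,:,0]>-4)&(i[:,:,2]>75)
qt=quad('t',(370,190,465,310),F)
G=lambda i:(i[:,:,0].astype(int)-i[:,:,2]<18)&(i[:,:,2]>120)
qs=quad('s',(50,230,215,345),G)
print(qt.tolist(),qs.tolist())
for k,q in(('t',qt),('s',qs)):
  for z in(.004,.018):
    W=np.array([onz(C[k],u,v,z)[:2] for u,v in q]);print(k,z,W.mean(0),W.tolist() and np.linalg.norm(W-np.roll(W,1,0),axis=1))
i=cv2.resize(d['s'][230:340,50:215],None,fx=4,fy=4,interpolation=2);cv2.imwrite('pics/r6.png',i[:,:,::-1])
print(d['s'][285,130],d['s'][330,60],d['s'][245,122])
E
```

```text
Traceback (most recent call last):
ValueError: max() iterable argument is empty
```

```bash
python3 - <<'E'
import numpy as np,cv2
d=np.load('start.npz')
a=cv2.resize(d['s'][230:340,50:215],None,fx=4,fy=4,interpolation=2)
cv2.imwrite('pics/r6.png',a[:,:,::-1])
E
```

```text
(no output)
```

View pics/r6.png

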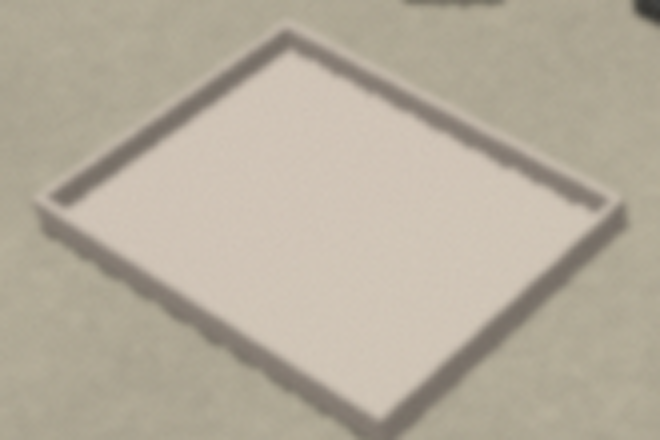

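Rim-top corners in the crop: (287,25), (37,203), (383,425), (627,204).

```bash
python3 - <<'E'
from h import *
np.set_printoptions(precision=4,suppress=True)
s=vision.capture('scene')
W=np.array([onz(s,50+(x+.5)/4-.5,230+(y+.5)/4-.5,.018)[:2] for x,y in((287,25),(37,203),(383,425),(627,204))])
print(W,W.mean(0),np.linalg.norm(W-np.roll(W,1,0),axis=1))
for a,b in((1,2),(0,3)): print(np.degrees(np.arctan2(*(W[b]-W[a])[::-1])))
o=telemetry.observe();print(o['eef_pos'])
E
```

```text
[[ 0.3586 -0.2383]
 [ 0.3727 -0.3852]
 [ 0.5906 -0.366 ]
 [ 0.5779 -0.2177]] [ 0.475  -0.3018] [0.2203 0.1476 0.2188 0.1488]
5.035695325652435
5.3479082975686865
[0.5803 0.0256 0.0343]
```

>>> {"fn": "send_rows", "kwargs": {"deltas": [[[44, 0, 0, -0.8, 0], [44, 0, 0, -1, 0], [44, 0, 0, -1, 0], [44, 0, 0, -1, 0], [44, 0, 0, -1, 0]]]}}

```text
t: 29.5
eef_pos: [0.58, 0.0256, 0.155]
orientation: [[-0.121, 0.993, -0.001], [0.993, 0.121, 0.0], [0.0, -0.001, -1.0]]
wrist_force: [0.8, 0.2, -3.3]
width: 0.634
grip_force: 64.6
```

>>> {"fn": "send_rows", "kwargs": {"deltas": [[[44, 0, 0, -0.7, 0], [44, -0.72, -0.38, 0, 0], [44, -0.9, -0.5, 0, 0], [44, -0.9, -0.5, 0, 0], [44, -0.9, -0.5, 0, 0]]]}}

```text
t: 29.92
eef_pos: [0.5435, -0.0657, 0.1714]
orientation: [[-0.122, 0.993, -0.001], [0.993, 0.122, 0.0], [0.0, -0.001, -1.0]]
wrist_force: [0.2, -1.3, -3.7]
width: 0.631
grip_force: 64.9
```

>>> {"fn": "send_rows", "kwargs": {"deltas": [[[44, -0.9, -0.5, 0, 0], [44, -0.9, -0.5, 0, 0], [44, -0.9, -0.5, 0, 0], [44, -0.9, -0.5, 0, 0], [44, -0.9, -0.5, 0, 0]]]}}

```text
t: 30.33
eef_pos: [0.4949, -0.1852, 0.1714]
orientation: [[-0.121, 0.993, -0.001], [0.993, 0.121, 0.0], [0.0, -0.001, -1.0]]
wrist_force: [-0.4, 0.5, -2.1]
width: 0.635
grip_force: 64.9
```

>>> {"fn": "send_rows", "kwargs": {"deltas": [[[44, -0.9, -0.5, 0, 0], [44, -0.9, -0.5, 0, 0], [44, -0.9, -0.5, 0, 0], [44, -0.9, 0, 0, 0], [44, -0.9, 0, 0, 0]]]}}

```text
t: 30.75
eef_pos: [0.4714, -0.3017, 0.1717]
orientation: [[-0.121, 0.993, -0.0], [0.993, 0.121, 0.0], [0.0, -0.0, -1.0]]
wrist_force: [0.8, 1.0, -2.8]
width: 0.629
grip_force: 64.8
```

>>> {"fn": "send_rows", "kwargs": {"deltas": [[[44, 0, 0, 0, 0.4], [44, 0, 0, 0, 1], [44, 0, 0, 0, 1], [44, 0, 0, 0, 1], [44, 0, 0, 0, 1]]]}}

```text
t: 31.17
eef_pos: [0.472, -0.3005, 0.1712]
orientation: [[0.264, 0.965, -0.001], [0.965, -0.264, 0.001], [0.0, -0.001, -1.0]]
wrist_force: [0.2, 0.4, -2.3]
width: 0.63
grip_force: 64.8
```

>>> {"fn": "send_rows", "kwargs": {"deltas": [[[44, 0, 0, 0, 1], [44, 0, 0, 0, 1], [44, 0, 0, 0, 1], [44, 0, 0, 0, 1], [44, 0, 0, 0, 1]]]}}

```text
t: 31.58
eef_pos: [0.472, -0.3003, 0.1713]
orientation: [[0.646, 0.763, -0.001], [0.763, -0.646, 0.001], [-0.0, -0.001, -1.0]]
wrist_force: [0.8, -0.0, -2.7]
width: 0.631
grip_force: 64.8
```

>>> {"fn": "send_rows", "kwargs": {"deltas": [[[44, 0, 0, 0, 1], [44, 0, 0, 0, 1], [44, 0, 0, 0, 1], [44, 0, 0, 0, 1], [44, 0, 0, 0, 1]]]}}

```text
t: 32.0
eef_pos: [0.472, -0.3003, 0.1713]
orientation: [[0.908, 0.418, -0.001], [0.418, -0.908, 0.001], [-0.001, -0.001, -1.0]]
wrist_force: [-0.7, 0.0, -2.8]
width: 0.628
grip_force: 64.8
```

>>> {"fn": "send_rows", "kwargs": {"deltas": [[[44, 0, 0, 0, 1], [44, 0, 0, 0, 1], [44, 0, 0, 0, 1], [44, 0, 0, 0, 1], [44, 0, 0, 0, 0]]]}}

```text
t: 32.42
eef_pos: [0.472, -0.3004, 0.1713]
orientation: [[0.996, 0.084, -0.001], [0.084, -0.996, 0.001], [-0.001, -0.001, -1.0]]
wrist_force: [-0.2, -0.4, -3.8]
width: 0.63
grip_force: 64.8
```

>>> {"fn": "send_rows", "kwargs": {"deltas": [[[44, 0, 0, 0, 0], [44, 0, 0, 0, 0], [44, 0, 0, 0, 0]]]}}

```text
t: 32.67
eef_pos: [0.4722, -0.3005, 0.1718]
orientation: [[0.996, 0.088, -0.0], [0.088, -0.996, 0.0], [-0.0, -0.0, -1.0]]
wrist_force: [0.0, 1.0, -2.5]
width: 0.629
grip_force: 64.8
```

>>> {"fn": "send_rows", "kwargs": {"deltas": [[[44, 0, 0, 0.9, 0], [44, 0, 0, 0.9, 0], [44, 0, 0, 0.9, 0], [44, 0, 0, 0.9, 0], [44, 0, 0, 0.9, 0]]]}}

```text
t: 33.08
eef_pos: [0.4721, -0.3005, 0.0585]
orientation: [[0.996, 0.088, 0.0], [0.088, -0.996, -0.0], [0.0, 0.0, -1.0]]
wrist_force: [0.4, -0.1, -2.1]
width: 0.631
grip_force: 65.0
```

>>> {"fn": "send_rows", "kwargs": {"deltas": [[[44, 0, 0, 0.6, 0], [44, 0, 0, 0.4, 0], [44, 0, 0, 0.2, 0], [44, 0, 0, 0.1, 0], [44, 0, 0, 0.1, 0]]]}}

```text
t: 33.5
eef_pos: [0.4728, -0.3009, 0.0254]
orientation: [[0.996, 0.087, 0.001], [0.087, -0.996, -0.001], [0.001, 0.001, -1.0]]
wrist_force: [0.4, 0.0, -2.7]
width: 0.633
grip_force: 64.9
```

>>> {"fn": "send_rows", "kwargs": {"deltas": [[[44, 0, 0, 0, 0], [44, 0, 0, 0.05, 0], [44, 0, 0, 0, 0], [44, 0, 0, 0, 0], [44, 0, 0, 0, 0]]]}}

```text
t: 33.92
eef_pos: [0.4724, -0.3007, 0.0238]
orientation: [[0.996, 0.087, 0.001], [0.087, -0.996, -0.0], [0.001, 0.0, -1.0]]
wrist_force: [-0.2, -0.3, -2.8]
width: 0.631
grip_force: 64.9
```

>>> {"fn": "send_rows", "kwargs": {"deltas": [[[44, 0, 0, 0.05, 0], [44, 0, 0, 0, 0], [44, 0, 0, 0, 0], [44, 0, 0, 0, 0]]]}}

```text
t: 34.25
eef_pos: [0.4726, -0.3007, 0.0231]
orientation: [[0.996, 0.087, 0.001], [0.087, -0.996, -0.001], [0.001, 0.001, -1.0]]
wrist_force: [-3.1, 1.8, 5.0]
width: 0.632
grip_force: 65.7
```

>>> {"fn": "send_rows", "kwargs": {"deltas": [[[58, 0, 0, 0, 0], [64, 0, 0, 0, 0], [70, 0, 0, 0, 0], [76, 0, 0, 0, 0], [76, 0, 0, 0, 0]]]}}

```text
t: 34.67
eef_pos: [0.4722, -0.3005, 0.0218]
orientation: [[0.996, 0.087, -0.0], [0.087, -0.996, 0.0], [-0.0, -0.0, -1.0]]
wrist_force: [0.5, -0.2, -0.3]
width: 0.888
grip_force: 0.0
```

>>> {"fn": "send_rows", "kwargs": {"deltas": [[[76, 0, 0, -0.3, 0], [76, 0, 0, -0.9, 0], [76, 0, 0, -0.9, 0], [76, 0, 0, -1, 0], [76, 0, 0, -1, 0]]]}}

```text
t: 35.08
eef_pos: [0.4721, -0.3004, 0.126]
orientation: [[0.996, 0.087, -0.0], [0.087, -0.996, 0.0], [-0.0, -0.0, -1.0]]
wrist_force: [-0.5, 0.1, 0.4]
width: 0.886
grip_force: 0.0
```

>>> {"fn": "send_rows", "kwargs": {"deltas": [[[76, 0, 0, -1, 0], [76, 0, 0, -1, 0], [76, 0, 0, -1, 0], [76, 0, 0, 0, -0.2], [76, 0, 0, 0, -1]]]}}

```text
t: 35.5
eef_pos: [0.473, -0.3011, 0.2027]
orientation: [[0.982, 0.191, 0.004], [0.191, -0.982, -0.003], [0.003, 0.004, -1.0]]
wrist_force: [0.5, -0.4, -0.0]
width: 0.889
grip_force: 0.0
```

>>> {"fn": "send_rows", "kwargs": {"deltas": [[[76, 0, 0, 0, -1], [76, 0, 0, 0, -1], [76, 0, 0, 0, -1], [76, 0, 0, 0, -1], [76, 0, 0, 0, -1]]]}}

```text
t: 35.92
eef_pos: [0.4721, -0.3004, 0.1995]
orientation: [[0.807, 0.591, -0.0], [0.591, -0.807, 0.0], [-0.0, -0.0, -1.0]]
wrist_force: [-0.2, 0.4, 0.3]
width: 0.889
grip_force: 0.0
```

>>> {"fn": "send_rows", "kwargs": {"deltas": [[[76, 0, 0, 0, -1], [76, 0, 0, 0, -1], [76, 0, 0, 0, -1], [76, 0, 0, 0, -1], [76, 0, 0, 0, -1]]]}}

```text
t: 36.33
eef_pos: [0.4721, -0.3004, 0.1994]
orientation: [[0.481, 0.877, -0.0], [0.877, -0.481, 0.0], [0.0, -0.0, -1.0]]
wrist_force: [0.3, -1.7, 0.4]
width: 0.89
grip_force: 0.0
```

>>> {"fn": "send_rows", "kwargs": {"deltas": [[[76, 0, 0, 0, -1], [76, 0, 0, 0, -1], [76, 0, 0, 0, -1], [76, 0, 0, 0, -1], [76, 0, 0, 0, -1]]]}}

```text
t: 36.75
eef_pos: [0.4721, -0.3004, 0.1994]
orientation: [[0.066, 0.998, -0.0], [0.998, -0.066, 0.0], [0.0, -0.0, -1.0]]
wrist_force: [-0.2, 0.0, -0.0]
width: 0.892
grip_force: 0.0
```

>>> {"fn": "send_rows", "kwargs": {"deltas": [[[76, 0, 0, 0, -1], [76, 0, 0, 0, 0], [60, 0.9, 0, 0, 0], [60, 0.9, 0, 0, 0], [60, 0.9, 0, 0, 0]]]}}

```text
t: 37.17
eef_pos: [0.4708, -0.2325, 0.1993]
orientation: [[-0.013, 1.0, -0.0], [1.0, 0.013, 0.0], [0.0, -0.0, -1.0]]
wrist_force: [-0.2, 0.1, 0.4]
width: 0.703
grip_force: 0.0
```

>>> {"fn": "send_rows", "kwargs": {"deltas": [[[60, 0.9, 0, 0, 0], [60, 0.9, 0, 0, 0], [60, 0.9, 0, 0, 0], [60, 0.9, 0, 0, 0], [60, 0.9, 0, 0, 0]]]}}

```text
t: 37.58
eef_pos: [0.4689, -0.1195, 0.1996]
orientation: [[-0.014, 1.0, 0.0], [1.0, 0.014, -0.0], [-0.0, 0.0, -1.0]]
wrist_force: [0.4, -0.9, -0.1]
width: 0.702
grip_force: 0.0
```

```bash
python3 - <<'E'
from h import *
o=telemetry.observe();print(o["eef_pos"],o["orientation"][:,0])
c=vision.capture("scene"); i=c["image"][:,:,::-1][100:350,40:390]
cv2.imwrite("pics/s7.png",cv2.convertScaleAbs(cv2.resize(i,None,fx=2.2,fy=2.2,interpolation=2),alpha=1.4))
E
```

```text
[ 0.46892845 -0.11946979  0.19956961] [-1.39543557e-02  9.99902632e-01 -4.53092708e-05]
```

View pics/s7.png

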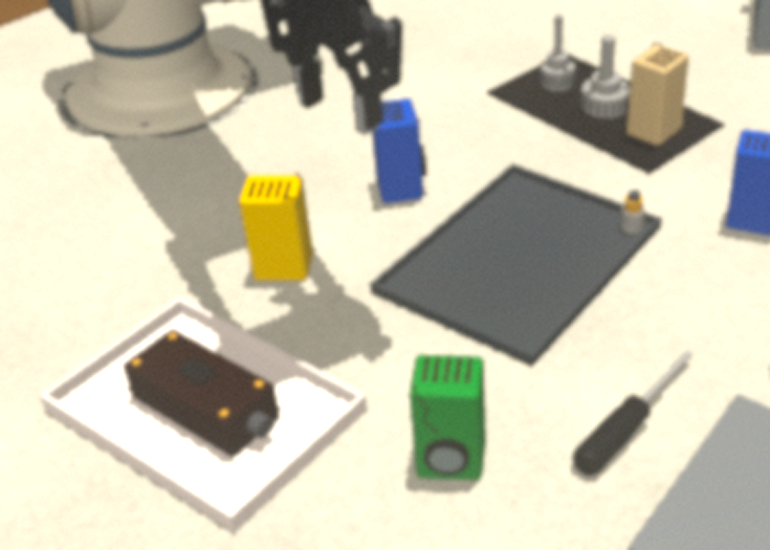

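The box lies upright in the white tray (crop 200,395), all three parts stand on the mat, and the objective, blue, green and yellow blocks are untouched. Next I return the fine knob, checking the box centre as I go.

>>> {"fn": "send_rows", "kwargs": {"deltas": [[[50, 0.9, -0.4, 0, 0], [50, 0.9, -0.4, 0, 0], [50, 0.9, -0.4, 0, 0], [50, 0.9, -0.4, 0, 0], [50, 0.9, -0.4, 0, 0]]]}}

```text
t: 38.05
eef_pos: [0.4166, -0.0081, 0.1995]
orientation: [[-0.014, 1.0, 0.0], [1.0, 0.014, 0.0], [0.0, 0.0, -1.0]]
wrist_force: [1.0, 1.1, -0.1]
width: 0.587
grip_force: 0.0
```

>>> {"fn": "send_rows", "kwargs": {"deltas": [[[50, 0.9, -0.4, 0, 0], [50, 0.9, -0.4, 0, 0], [50, 0.9, -0.4, 0, 0], [50, 0.9, -0.4, 0, 0], [50, 0.9, -0.26, 0, 0]]]}}

```text
t: 38.47
eef_pos: [0.368, 0.1036, 0.1998]
orientation: [[-0.014, 1.0, 0.001], [1.0, 0.014, 0.0], [0.0, 0.001, -1.0]]
wrist_force: [0.7, 0.5, 0.9]
width: 0.587
grip_force: 0.0
```

>>> {"fn": "send_rows", "kwargs": {"deltas": [[[50, 0.9, 0, 0, 0], [50, 0.9, 0, 0, 0], [50, 0.9, 0, 0, 0], [50, 0.9, 0, 0, 0], [50, 0.9, 0, 0, 0]]]}}

```text
t: 38.88
eef_pos: [0.3667, 0.2163, 0.1997]
orientation: [[-0.014, 1.0, 0.0], [1.0, 0.014, 0.0], [0.0, 0.0, -1.0]]
wrist_force: [0.6, -0.1, -0.6]
width: 0.59
grip_force: 0.0
```

>>> {"fn": "send_rows", "kwargs": {"deltas": [[[50, 0.9, 0, 0, 0], [50, 0.9, 0, 0, 0], [50, 0.9, 0, 0, 0], [50, 0.76, 0, 0, 0], [50, 0, 0, 0, 0]]]}}

```text
t: 39.3
eef_pos: [0.365, 0.3042, 0.1991]
orientation: [[-0.017, 1.0, -0.001], [1.0, 0.017, 0.001], [0.001, -0.001, -1.0]]
wrist_force: [-0.0, 0.4, 0.2]
width: 0.584
grip_force: 0.0
```

>>> {"fn": "send_rows", "kwargs": {"deltas": [[[50, 0, 0, 0, 0], [50, 0, 0, 0, 0], [50, 0, 0, 0, 0]]]}}

```text
t: 39.55
eef_pos: [0.3656, 0.301, 0.1996]
orientation: [[-0.015, 1.0, 0.0], [1.0, 0.015, -0.0], [-0.0, 0.0, -1.0]]
wrist_force: [0.4, 0.2, 0.5]
width: 0.584
grip_force: 0.0
```

```bash
python3 - <<'E'
from h import *
np.set_printoptions(precision=4,suppress=True)
o=telemetry.observe();print(o["eef_pos"],o["orientation"][:,0])
for n,roi in(("scene",(60,230,205,340)),("top",(385,205,452,296))):
    c=vision.capture(n);i=c["image"];x0,y0,x1,y1=roi
    hsv=cv2.cvtColor(i,cv2.COLOR_RGB2HSV)
    m=((hsv[...,1]>150)&(hsv[...,0]>10)&(hsv[...,0]<35)&(hsv[...,2]>70)).astype(np.uint8)[y0:y1,x0:x1]
    k,l,st,ce=cv2.connectedComponentsWithStats(m)
    W=np.array([onz(c,x+x0,y+y0,.0445)[:2] for x,y in ce[1:]]);print(n,st[1:,4],W,W.mean(0))
E
```

```text
[0.3656 0.301  0.1996] [-0.0154  0.9999 -0.0002]
scene [ 6  8 10 14] [[ 0.4215 -0.2871]
 [ 0.4244 -0.3244]
 [ 0.5203 -0.2778]
 [ 0.5242 -0.3156]] [ 0.4726 -0.3012]
top [7 6 8 8] [[ 0.5213 -0.278 ]
 [ 0.5247 -0.3166]
 [ 0.4216 -0.2874]
 [ 0.4247 -0.3247]] [ 0.4731 -0.3017]
```

The box centre is (0.473,-0.301), within 2 mm of the tray centre, and its yaw is 5°. Now regripping the fine knob.

>>> {"fn": "send_rows", "kwargs": {"deltas": [[[50, 0, 0, 0.9, 0], [50, 0, 0, 0.9, 0], [50, 0, 0, 0.9, 0], [50, 0, 0, 0.9, 0], [50, 0, 0, 0.9, 0]]]}}

```text
t: 40.07
eef_pos: [0.3657, 0.3012, 0.0863]
orientation: [[-0.016, 1.0, 0.001], [1.0, 0.016, 0.0], [0.0, 0.001, -1.0]]
wrist_force: [-0.2, 0.0, -0.8]
width: 0.581
grip_force: 0.0
```

>>> {"fn": "send_rows", "kwargs": {"deltas": [[[50, 0, 0, 0.6, 0], [50, 0, 0, 0.25, 0], [40, 0, 0, 0, 0], [40, 0, 0, 0, 0], [40, 0, 0, 0, 0]]]}}

```text
t: 40.48
eef_pos: [0.3663, 0.3021, 0.0675]
orientation: [[-0.017, 1.0, 0.002], [1.0, 0.017, 0.001], [0.001, 0.002, -1.0]]
wrist_force: [0.6, -1.0, 0.1]
width: 0.467
grip_force: 0.0
```

>>> {"fn": "send_rows", "kwargs": {"deltas": [[[40, 0, 0, 0, 0], [40, 0, 0, 0, 0]]]}}

```text
t: 40.65
eef_pos: [0.3661, 0.3021, 0.0671]
orientation: [[-0.017, 1.0, 0.002], [1.0, 0.017, 0.001], [0.001, 0.002, -1.0]]
wrist_force: [0.0, 0.2, -0.8]
width: 0.468
grip_force: 0.0
```

>>> {"fn": "send_rows", "kwargs": {"deltas": [[[30, 0.03, 0.01, 0.05, 0], [22, 0, 0, 0, 0], [18, 0, 0, 0, 0], [15, 0, 0, 0, 0], [13, 0, 0, 0, 0]]]}}

```text
t: 41.07
eef_pos: [0.3657, 0.3025, 0.0645]
orientation: [[-0.017, 1.0, -0.0], [1.0, 0.017, -0.0], [-0.0, -0.0, -1.0]]
wrist_force: [-0.2, 0.7, -1.1]
width: 0.158
grip_force: 0.0
```

>>> {"fn": "send_rows", "kwargs": {"deltas": [[[12, 0, 0, 0, 0], [10, 0, 0, 0, 0], [8, 0, 0, 0, 0], [5, 0, 0, 0, 0], [2, 0, 0, 0, 0]]]}}

```text
t: 41.48
eef_pos: [0.3659, 0.3026, 0.0647]
orientation: [[-0.017, 1.0, 0.0], [1.0, 0.017, 0.0], [0.0, 0.0, -1.0]]
wrist_force: [0.8, -0.8, 0.7]
width: 0.097
grip_force: 58.4
```

>>> {"fn": "send_rows", "kwargs": {"deltas": [[[2, 0, 0, 0, 0], [2, 0, 0, 0, 0], [2, 0, 0, 0, 0], [2, 0, 0, 0, 0]]]}}

```text
t: 41.82
eef_pos: [0.3658, 0.3026, 0.0647]
orientation: [[-0.017, 1.0, 0.0], [1.0, 0.017, 0.0], [0.0, 0.0, -1.0]]
wrist_force: [1.6, -0.6, 1.2]
width: 0.098
grip_force: 58.4
```

>>> {"fn": "send_rows", "kwargs": {"deltas": [[[2, 0, 0, -0.4, 0], [2, 0, 0, -1, 0], [2, 0, 0, -1, 0], [2, 0, 0, -1, 0], [2, 0, 0, -1, 0]]]}}

```text
t: 42.23
eef_pos: [0.3651, 0.3023, 0.1757]
orientation: [[-0.017, 1.0, -0.001], [1.0, 0.017, -0.001], [-0.001, -0.001, -1.0]]
wrist_force: [0.6, -0.2, -2.0]
width: 0.103
grip_force: 58.5
```

>>> {"fn": "send_rows", "kwargs": {"deltas": [[[2, 0, 0, -1, 0], [2, -0.2, 0.8, 0, 0], [2, -0.9, 0.8, 0, 0], [2, -0.9, 0.8, 0, 0], [2, -0.9, 0.8, 0, 0]]]}}

```text
t: 42.65
eef_pos: [0.4472, 0.2307, 0.1998]
orientation: [[-0.018, 1.0, -0.001], [1.0, 0.018, -0.0], [0.0, -0.001, -1.0]]
wrist_force: [0.9, -0.2, -1.6]
width: 0.097
grip_force: 58.5
```

>>> {"fn": "send_rows", "kwargs": {"deltas": [[[2, -0.9, 0.8, 0, 0], [2, -0.9, 0.8, 0, 0], [2, -0.9, 0.83, 0, 0], [2, -0.9, 0, 0, 0], [2, -0.9, 0, 0, 0]]]}}

```text
t: 43.07
eef_pos: [0.5098, 0.1187, 0.1989]
orientation: [[-0.016, 1.0, -0.003], [1.0, 0.016, -0.0], [-0.0, -0.003, -1.0]]
wrist_force: [0.5, -0.3, -1.5]
width: 0.099
grip_force: 58.7
```

>>> {"fn": "send_rows", "kwargs": {"deltas": [[[2, -0.9, 0, 0, 0], [2, -0.9, 0, 0, 0], [2, 0, 0, 0, 0], [2, 0, 0, 0, 0], [2, 0, 0, 0, 0]]]}}

```text
t: 43.48
eef_pos: [0.5101, 0.0754, 0.1996]
orientation: [[-0.017, 1.0, -0.001], [1.0, 0.017, 0.001], [0.001, -0.001, -1.0]]
wrist_force: [0.6, -0.1, -1.8]
width: 0.097
grip_force: 58.7
```

>>> {"fn": "send_rows", "kwargs": {"deltas": [[[2, 0, 0, 0.9, 0], [2, 0, 0, 0.9, 0], [2, 0, 0, 0.9, 0], [2, 0, 0, 0.9, 0], [2, 0, 0, 0.9, 0]]]}}

```text
t: 43.9
eef_pos: [0.5101, 0.0763, 0.086]
orientation: [[-0.019, 1.0, -0.0], [1.0, 0.019, 0.0], [0.0, -0.0, -1.0]]
wrist_force: [-0.5, 0.1, -1.0]
width: 0.098
grip_force: 58.9
```

>>> {"fn": "send_rows", "kwargs": {"deltas": [[[2, 0, 0, 0.5, 0], [2, 0, 0, 0.2, 0], [2, 0, 0, 0, 0], [2, 0, 0, 0, 0], [2, 0, 0, 0, 0]]]}}

```text
t: 44.32
eef_pos: [0.5114, 0.0752, 0.0714]
orientation: [[-0.017, 1.0, 0.003], [1.0, 0.017, 0.0], [0.0, 0.003, -1.0]]
wrist_force: [-0.4, 0.8, -1.1]
width: 0.096
grip_force: 58.9
```

>>> {"fn": "send_rows", "kwargs": {"deltas": [[[2, 0, 0, 0.1, 0], [2, 0, 0, 0.05, 0], [2, 0, 0, 0, 0], [2, 0, 0, 0, 0], [2, 0, 0, 0, 0]]]}}

```text
t: 44.73
eef_pos: [0.5104, 0.0749, 0.0659]
orientation: [[-0.017, 1.0, 0.0], [1.0, 0.017, 0.0], [0.0, 0.0, -1.0]]
wrist_force: [0.8, 0.4, -1.4]
width: 0.098
grip_force: 58.9
```

>>> {"fn": "send_rows", "kwargs": {"deltas": [[[2, 0, 0, 0.05, 0], [2, 0, 0, 0, 0], [2, 0, 0, 0, 0], [2, 0, 0, 0, 0], [2, 0, 0, 0, 0]]]}}

```text
t: 45.15
eef_pos: [0.5105, 0.0749, 0.0647]
orientation: [[-0.017, 1.0, 0.0], [1.0, 0.017, 0.0], [0.0, 0.0, -1.0]]
wrist_force: [0.8, -0.1, -0.0]
width: 0.098
grip_force: 59.2
```

>>> {"fn": "send_rows", "kwargs": {"deltas": [[[6, 0, 0, 0.02, 0], [14, 0, 0, 0, 0], [24, 0, 0, 0, 0], [34, 0, 0, 0, 0], [40, 0, 0, 0, 0]]]}}

```text
t: 45.57
eef_pos: [0.5102, 0.075, 0.0639]
orientation: [[-0.017, 1.0, -0.0], [1.0, 0.017, -0.0], [-0.0, -0.0, -1.0]]
wrist_force: [-0.2, -0.3, 0.4]
width: 0.468
grip_force: 0.0
```

>>> {"fn": "send_rows", "kwargs": {"deltas": [[[40, 0, 0, -0.4, 0], [40, 0, 0, -1, 0], [40, 0, 0, -1, 0], [40, 0, 0, -1, 0], [40, 0, 0, -1, 0]]]}}

```text
t: 45.98
eef_pos: [0.5102, 0.075, 0.176]
orientation: [[-0.017, 1.0, 0.0], [1.0, 0.017, 0.0], [0.0, 0.0, -1.0]]
wrist_force: [1.4, -1.2, 0.2]
width: 0.47
grip_force: 0.0
```

>>> {"fn": "send_rows", "kwargs": {"deltas": [[[40, 0, 0, -1, 0], [40, 0.87, -0.5, 0, 0], [40, 0.9, -0.5, 0, 0], [40, 0.9, -0.5, 0, 0], [40, 0.9, -0.5, 0, 0]]]}}

```text
t: 46.4
eef_pos: [0.4583, 0.1641, 0.2002]
orientation: [[-0.016, 1.0, 0.001], [1.0, 0.016, 0.0], [0.0, 0.001, -1.0]]
wrist_force: [-0.4, 0.3, -0.2]
width: 0.469
grip_force: 0.0
```

>>> {"fn": "send_rows", "kwargs": {"deltas": [[[40, 0.9, -0.55, 0, 0], [40, 0.9, 0, 0, 0], [40, 0.9, 0, 0, 0], [40, 0.9, 0, 0, 0], [40, 0.9, 0, 0, 0]]]}}

```text
t: 46.82
eef_pos: [0.4429, 0.2767, 0.2001]
orientation: [[-0.017, 1.0, 0.001], [1.0, 0.017, 0.0], [0.0, 0.001, -1.0]]
wrist_force: [1.1, -0.4, 0.4]
width: 0.469
grip_force: 0.0
```

>>> {"fn": "send_rows", "kwargs": {"deltas": [[[40, 0.9, 0, 0, 0], [40, 0, 0, 0, 0], [40, 0, 0, 0, 0], [40, 0, 0, 0.9, 0], [40, 0, 0, 0.9, 0]]]}}

```text
t: 47.23
eef_pos: [0.4439, 0.2977, 0.1559]
orientation: [[-0.016, 1.0, 0.004], [1.0, 0.016, 0.002], [0.002, 0.004, -1.0]]
wrist_force: [0.1, 0.5, -0.9]
width: 0.469
grip_force: 0.0
```

>>> {"fn": "send_rows", "kwargs": {"deltas": [[[40, 0, 0, 0.9, 0], [40, 0, 0, 0.9, 0], [40, 0, 0, 0.9, 0], [40, 0, 0, 0.5, 0], [40, 0, 0, 0.3, 0]]]}}

```text
t: 47.65
eef_pos: [0.4422, 0.2967, 0.0648]
orientation: [[-0.016, 1.0, -0.002], [1.0, 0.016, -0.002], [-0.002, -0.002, -1.0]]
wrist_force: [-0.4, -0.3, -0.0]
width: 0.465
grip_force: 0.0
```

>>> {"fn": "send_rows", "kwargs": {"deltas": [[[40, 0, 0, 0.05, 0], [40, 0, 0, 0, 0], [40, 0, 0, 0, 0], [40, 0, 0, 0, 0], [40, 0, 0, 0, 0]]]}}

```text
t: 48.07
eef_pos: [0.4434, 0.2984, 0.0667]
orientation: [[-0.017, 1.0, 0.002], [1.0, 0.017, 0.001], [0.001, 0.002, -1.0]]
wrist_force: [0.2, -0.4, -0.6]
width: 0.466
grip_force: 0.0
```

>>> {"fn": "send_rows", "kwargs": {"deltas": [[[34, 0, 0, 0, 0], [28, 0, 0, 0, 0], [24, 0, 0, 0, 0], [21, 0, 0, 0, 0], [19, 0, 0, 0, 0]]]}}

```text
t: 48.48
eef_pos: [0.4428, 0.2981, 0.0653]
orientation: [[-0.017, 1.0, -0.0], [1.0, 0.017, -0.0], [-0.0, -0.0, -1.0]]
wrist_force: [0.2, 0.3, 0.1]
width: 0.225
grip_force: 0.0
```

>>> {"fn": "send_rows", "kwargs": {"deltas": [[[18, 0, 0, 0, 0], [17, 0, 0, 0, 0], [15, 0, 0, 0, 0], [12, 0, 0, 0, 0], [8, 0, 0, 0, 0]]]}}

```text
t: 48.9
eef_pos: [0.4429, 0.2981, 0.0654]
orientation: [[-0.017, 1.0, 0.0], [1.0, 0.017, 0.0], [0.0, 0.0, -1.0]]
wrist_force: [0.6, -0.6, -0.1]
width: 0.167
grip_force: 58.4
```

>>> {"fn": "send_rows", "kwargs": {"deltas": [[[8, 0, 0, 0, 0], [8, 0, 0, 0, 0], [8, 0, 0, 0, 0], [8, 0, 0, 0, 0]]]}}

```text
t: 49.23
eef_pos: [0.4429, 0.2981, 0.0653]
orientation: [[-0.017, 1.0, 0.0], [1.0, 0.017, 0.0], [0.0, 0.0, -1.0]]
wrist_force: [0.8, 0.1, 0.5]
width: 0.172
grip_force: 58.4
```

```bash
python3 - <<'E'
from h import *
d=np.load('start.npz'); c=vision.capture('scene')
x0,y0,x1,y1=205,155,345,265
f=lambda i:cv2.resize(i[y0:y1,x0:x1],None,fx=2.7,fy=5,interpolation=2)
cv2.imwrite('pics/f8.png',cv2.convertScaleAbs(np.hstack([f(d['s']),f(c['image'])])[:,:,::-1],alpha=1.6))
# fine knob shaft: subpixel shift between start and now
a=d['s'][158:182,275:290];p=cv2.cvtColor(a,6).astype(np.float32)
q=cv2.cvtColor(c['image'],6).astype(np.float32)[150:190,267:298]
r=cv2.matchTemplate(q,p,cv2.TM_CCOEFF_NORMED);print(cv2.minMaxLoc(r),np.round(r[6:11,6:11],3))
E
```

```text
(-0.5715211629867554, 0.6878278851509094, (16, 4), (7, 8)) [[0.497 0.486 0.431 0.329 0.198]
 [0.603 0.617 0.577 0.472 0.32 ]
 [0.648 0.688 0.67  0.574 0.42 ]
 [0.631 0.684 0.683 0.603 0.464]
 [0.574 0.625 0.626 0.557 0.439]]
```

View pics/f8.png

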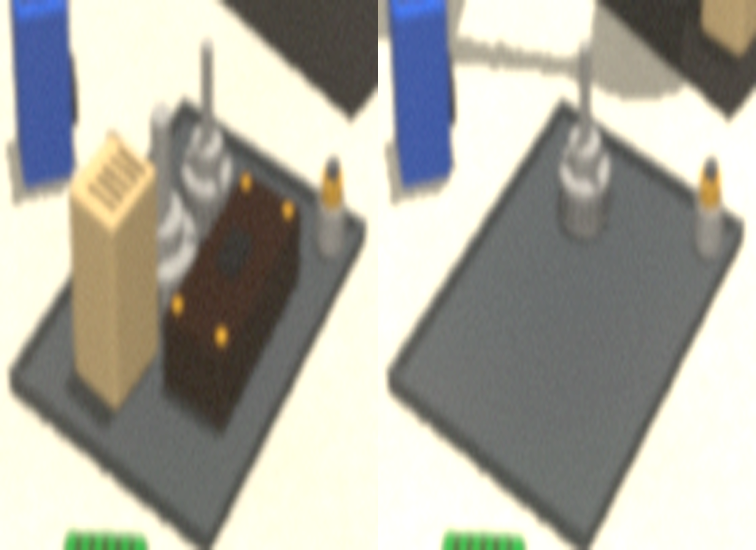

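The fine knob is back where it was: its shaft top is at the same pixels as at the start, to within about half a pixel. Next is the coarse knob.

>>> {"fn": "send_rows", "kwargs": {"deltas": [[[8, 0, 0, -0.4, 0], [8, 0, 0, -1, 0], [8, 0, 0, -1, 0], [8, 0, 0, -1, 0], [8, 0, 0, -1, 0]]]}}

```text
t: 49.7
eef_pos: [0.4421, 0.2978, 0.1763]
orientation: [[-0.017, 1.0, -0.002], [1.0, 0.017, -0.001], [-0.001, -0.002, -1.0]]
wrist_force: [0.1, -0.0, -2.7]
width: 0.17
grip_force: 58.6
```

>>> {"fn": "send_rows", "kwargs": {"deltas": [[[8, 0, 0, -1, 0], [8, -0.6, 0.4, 0, 0], [8, -0.9, 0.4, 0, 0], [8, -0.9, 0.4, 0, 0], [8, -0.9, 0.4, 0, 0]]]}}

```text
t: 50.12
eef_pos: [0.484, 0.2155, 0.2004]
orientation: [[-0.018, 1.0, -0.001], [1.0, 0.018, -0.0], [-0.0, -0.001, -1.0]]
wrist_force: [0.6, 0.2, -3.8]
width: 0.175
grip_force: 58.8
```

>>> {"fn": "send_rows", "kwargs": {"deltas": [[[8, -0.9, 0.4, 0, 0], [8, -0.9, 0.4, 0, 0], [8, -0.9, 0.38, 0, 0], [8, -0.9, 0, 0, 0], [8, -0.9, 0, 0, 0]]]}}

```text
t: 50.53
eef_pos: [0.5153, 0.1031, 0.1999]
orientation: [[-0.017, 1.0, -0.002], [1.0, 0.017, -0.0], [-0.0, -0.002, -1.0]]
wrist_force: [0.1, -0.1, -3.1]
width: 0.167
grip_force: 58.9
```

>>> {"fn": "send_rows", "kwargs": {"deltas": [[[8, -0.9, 0, 0, 0], [8, -0.9, 0, 0, 0], [8, -0.9, 0, 0, 0], [8, -0.9, 0, 0, 0], [8, 0, 0, 0, 0]]]}}

```text
t: 50.95
eef_pos: [0.5166, 0.0108, 0.2002]
orientation: [[-0.013, 1.0, -0.001], [1.0, 0.013, -0.002], [-0.002, -0.002, -1.0]]
wrist_force: [-0.1, 0.2, -3.1]
width: 0.168
grip_force: 58.9
```

>>> {"fn": "send_rows", "kwargs": {"deltas": [[[8, 0, 0, 0, 0], [8, 0, 0, 0, 0], [8, 0, 0, 0.9, 0], [8, 0, 0, 0.9, 0], [8, 0, 0, 0.9, 0]]]}}

```text
t: 51.37
eef_pos: [0.5172, 0.0155, 0.1325]
orientation: [[-0.019, 1.0, 0.001], [1.0, 0.019, 0.0], [0.0, 0.001, -1.0]]
wrist_force: [0.1, 0.9, -3.0]
width: 0.169
grip_force: 59.1
```

>>> {"fn": "send_rows", "kwargs": {"deltas": [[[8, 0, 0, 0.9, 0], [8, 0, 0, 0.9, 0], [8, 0, 0, 0.5, 0], [8, 0, 0, 0.2, 0], [8, 0, 0, 0.1, 0]]]}}

```text
t: 51.78
eef_pos: [0.5167, 0.015, 0.0671]
orientation: [[-0.018, 1.0, -0.002], [1.0, 0.018, 0.0], [0.0, -0.002, -1.0]]
wrist_force: [0.4, -0.9, -2.8]
width: 0.175
grip_force: 58.9
```

>>> {"fn": "send_rows", "kwargs": {"deltas": [[[8, 0, 0, 0, 0], [8, 0, 0, 0.05, 0], [8, 0, 0, 0, 0], [8, 0, 0, 0, 0], [8, 0, 0, 0, 0]]]}}

```text
t: 52.2
eef_pos: [0.5176, 0.0143, 0.0674]
orientation: [[-0.017, 1.0, 0.001], [1.0, 0.017, -0.0], [-0.0, 0.001, -1.0]]
wrist_force: [0.6, -0.0, -3.3]
width: 0.174
grip_force: 58.9
```

>>> {"fn": "send_rows", "kwargs": {"deltas": [[[8, 0, 0, 0.05, 0], [8, 0, 0, 0, 0], [8, 0, 0, 0, 0], [8, 0, 0, 0, 0], [8, 0, 0, 0, 0]]]}}

```text
t: 52.62
eef_pos: [0.5172, 0.0143, 0.0654]
orientation: [[-0.017, 1.0, 0.0], [1.0, 0.017, -0.0], [-0.0, 0.0, -1.0]]
wrist_force: [0.3, 0.1, -2.0]
width: 0.172
grip_force: 58.9
```

>>> {"fn": "send_rows", "kwargs": {"deltas": [[[8, 0, 0, 0.04, 0], [8, 0, 0, 0, 0], [8, 0, 0, 0, 0], [8, 0, 0, 0, 0], [8, 0, 0, 0, 0]]]}}

```text
t: 53.03
eef_pos: [0.5173, 0.0143, 0.0653]
orientation: [[-0.017, 1.0, 0.001], [1.0, 0.017, -0.0], [-0.0, 0.001, -1.0]]
wrist_force: [-3.0, 0.4, 6.6]
width: 0.173
grip_force: 59.8
```

>>> {"fn": "send_rows", "kwargs": {"deltas": [[[12, 0, 0, 0, 0], [20, 0, 0, 0, 0], [30, 0, 0, 0, 0], [40, 0, 0, 0, 0], [40, 0, 0, 0, 0]]]}}

```text
t: 53.45
eef_pos: [0.5171, 0.0143, 0.064]
orientation: [[-0.017, 1.0, -0.0], [1.0, 0.017, 0.0], [0.0, -0.0, -1.0]]
wrist_force: [0.4, 0.3, 0.4]
width: 0.467
grip_force: 0.0
```

>>> {"fn": "send_rows", "kwargs": {"deltas": [[[40, 0, 0, -0.4, 0], [40, 0, 0, -1, 0], [40, 0, 0, -1, 0], [40, 0, 0, -1, 0], [40, 0, 0, -1, 0]]]}}

```text
t: 53.87
eef_pos: [0.517, 0.0143, 0.1762]
orientation: [[-0.017, 1.0, 0.001], [1.0, 0.017, 0.0], [0.0, 0.001, -1.0]]
wrist_force: [0.3, -0.6, -0.6]
width: 0.467
grip_force: 0.0
```

>>> {"fn": "send_rows", "kwargs": {"deltas": [[[40, 0, 0, -1, 0], [76, 0.3, 0.2, 0, 0], [76, 0.9, 0, 0, 0], [76, 0.9, 0, 0, 0], [76, 0.9, 0, 0, 0]]]}}

```text
t: 54.28
eef_pos: [0.521, 0.0901, 0.1999]
orientation: [[-0.016, 1.0, 0.001], [1.0, 0.016, 0.0], [0.0, 0.001, -1.0]]
wrist_force: [0.6, 0.5, -0.4]
width: 0.891
grip_force: 0.0
```

>>> {"fn": "send_rows", "kwargs": {"deltas": [[[76, 0.9, 0, 0, 0], [76, 0.9, 0, 0, 0], [76, 0.9, 0, 0, 0], [76, 0.9, 0, 0, 0], [76, 0.9, 0, 0, 0]]]}}

```text
t: 54.7
eef_pos: [0.5188, 0.2032, 0.1996]
orientation: [[-0.017, 1.0, 0.0], [1.0, 0.017, 0.0], [0.0, 0.0, -1.0]]
wrist_force: [-0.3, -0.6, -0.3]
width: 0.892
grip_force: 0.0
```

>>> {"fn": "send_rows", "kwargs": {"deltas": [[[76, 0.9, 0, 0, 0], [76, 0.9, 0, 0, 0], [76, 0.9, 0, 0, 0], [76, 0.9, 0, 0, 0], [76, 0, 0, 0, 0]]]}}

```text
t: 55.12
eef_pos: [0.5167, 0.2955, 0.199]
orientation: [[-0.021, 1.0, -0.001], [1.0, 0.021, 0.002], [0.002, -0.001, -1.0]]
wrist_force: [-0.1, 0.6, 0.3]
width: 0.891
grip_force: 0.0
```

>>> {"fn": "send_rows", "kwargs": {"deltas": [[[76, 0, 0, 0, 0], [76, 0, 0, 0, 0], [76, 0, 0, 0, 0], [76, 0, 0, 0, 0]]]}}

```text
t: 55.45
eef_pos: [0.5177, 0.2909, 0.1995]
orientation: [[-0.016, 1.0, 0.0], [1.0, 0.016, -0.0], [-0.0, 0.0, -1.0]]
wrist_force: [0.0, -0.7, -1.1]
width: 0.889
grip_force: 0.0
```

Descending to z ≈ 0.0695 (5.2 units) and gripping.

>>> {"fn": "send_rows", "kwargs": {"deltas": [[[76, 0, 0, 0.9, 0], [76, 0, 0, 0.9, 0], [76, 0, 0, 0.9, 0], [76, 0, 0, 0.9, 0], [76, 0, 0, 0.9, 0]]]}}

```text
t: 55.87
eef_pos: [0.5176, 0.291, 0.0861]
orientation: [[-0.016, 1.0, 0.001], [1.0, 0.016, 0.0], [0.0, 0.001, -1.0]]
wrist_force: [1.0, 0.4, -0.6]
width: 0.889
grip_force: 0.0
```

>>> {"fn": "send_rows", "kwargs": {"deltas": [[[76, 0, 0, 0.5, 0], [76, 0, 0, 0.2, 0], [70, 0, 0, 0, 0], [60, 0, 0, 0, 0], [54, 0, 0, 0, 0]]]}}

```text
t: 56.28
eef_pos: [0.5184, 0.2922, 0.0714]
orientation: [[-0.017, 1.0, 0.003], [1.0, 0.017, 0.001], [0.001, 0.003, -1.0]]
wrist_force: [0.9, 1.2, 0.6]
width: 0.632
grip_force: 0.0
```

>>> {"fn": "send_rows", "kwargs": {"deltas": [[[50, 0, 0, 0, 0], [48, 0, 0, 0, 0], [46, 0, 0, 0, 0], [44, 0, 0, 0, 0], [42, 0, 0, 0, 0]]]}}

```text
t: 56.7
eef_pos: [0.518, 0.2921, 0.0702]
orientation: [[-0.017, 1.0, 0.002], [1.0, 0.017, 0.001], [0.001, 0.002, -1.0]]
wrist_force: [0.5, -0.1, 3.0]
width: 0.508
grip_force: 61.5
```

>>> {"fn": "send_rows", "kwargs": {"deltas": [[[40, 0, 0, 0, 0], [36, 0, 0, 0, 0], [34, 0, 0, 0, 0], [34, 0, 0, 0, 0], [34, 0, 0, 0, 0]]]}}

```text
t: 57.12
eef_pos: [0.518, 0.2921, 0.0702]
orientation: [[-0.017, 1.0, 0.002], [1.0, 0.017, 0.001], [0.001, 0.002, -1.0]]
wrist_force: [2.3, 0.9, 5.9]
width: 0.51
grip_force: 61.7
```

>>> {"fn": "send_rows", "kwargs": {"deltas": [[[34, 0, 0, -0.2, 0], [34, 0, 0, -1, 0], [34, 0, 0, -1, 0], [34, 0, 0, -1, 0], [34, 0, 0, -1, 0]]]}}

```text
t: 57.53
eef_pos: [0.5163, 0.2915, 0.1737]
orientation: [[-0.017, 1.0, -0.004], [1.0, 0.017, -0.002], [-0.002, -0.004, -1.0]]
wrist_force: [-0.2, 1.0, -2.0]
width: 0.506
grip_force: 61.5
```

>>> {"fn": "send_rows", "kwargs": {"deltas": [[[34, 0, 0, -1, 0], [34, 0, 0, 0, 0], [34, -0.5, 0, 0, 0], [34, -0.9, 0, 0, 0], [34, -0.9, 0, 0, 0]]]}}

```text
t: 57.95
eef_pos: [0.5171, 0.2333, 0.196]
orientation: [[-0.018, 1.0, -0.005], [1.0, 0.018, -0.002], [-0.002, -0.005, -1.0]]
wrist_force: [-0.1, -0.0, -2.4]
width: 0.507
grip_force: 61.7
```

>>> {"fn": "send_rows", "kwargs": {"deltas": [[[34, -0.9, 0, 0, 0], [34, -0.9, 0, 0, 0], [34, -0.9, 0, 0, 0], [34, -0.9, 0, 0, 0], [34, -0.9, 0, 0, 0]]]}}

```text
t: 58.37
eef_pos: [0.5189, 0.12, 0.196]
orientation: [[-0.017, 1.0, -0.005], [1.0, 0.017, -0.001], [-0.001, -0.005, -1.0]]
wrist_force: [0.5, 0.2, -2.2]
width: 0.509
grip_force: 61.7
```

>>> {"fn": "send_rows", "kwargs": {"deltas": [[[34, -0.9, 0, 0, 0], [34, -0.9, 0, 0, 0], [34, -0.9, 0, 0, 0], [34, -0.9, 0, 0, 0], [34, -0.9, 0, 0, 0]]]}}

```text
t: 58.78
eef_pos: [0.5207, 0.0078, 0.1961]
orientation: [[-0.017, 1.0, -0.005], [1.0, 0.017, 0.0], [0.0, -0.005, -1.0]]
wrist_force: [0.3, 0.0, -2.6]
width: 0.504
grip_force: 61.7
```

>>> {"fn": "send_rows", "kwargs": {"deltas": [[[34, -0.9, 0, 0, 0], [34, -0.9, 0, 0, 0], [34, -0.4, 0, 0, 0], [34, 0, 0, 0, 0], [34, 0, 0, 0, 0]]]}}

```text
t: 59.2
eef_pos: [0.5223, -0.0457, 0.1975]
orientation: [[-0.016, 1.0, -0.003], [1.0, 0.016, 0.001], [0.001, -0.003, -1.0]]
wrist_force: [-0.3, -0.2, -2.8]
width: 0.512
grip_force: 61.7
```

>>> {"fn": "send_rows", "kwargs": {"deltas": [[[34, 0, 0, 0, 0], [34, 0, 0, 0, 0], [34, 0, 0, 0, 0], [34, 0, 0, 0, 0], [34, 0, 0, 0, 0]]]}}

```text
t: 59.62
eef_pos: [0.5232, -0.045, 0.1994]
orientation: [[-0.018, 1.0, 0.0], [1.0, 0.018, 0.0], [0.0, 0.0, -1.0]]
wrist_force: [-0.1, -0.3, -2.3]
width: 0.508
grip_force: 61.7
```

>>> {"fn": "send_rows", "kwargs": {"deltas": [[[34, 0, 0, 0.9, 0], [34, 0, 0, 0.9, 0], [34, 0, 0, 0.9, 0], [34, 0, 0, 0.9, 0], [34, 0, 0, 0.9, 0]]]}}

```text
t: 60.03
eef_pos: [0.5232, -0.0453, 0.0859]
orientation: [[-0.017, 1.0, 0.001], [1.0, 0.017, 0.0], [-0.0, 0.001, -1.0]]
wrist_force: [0.2, 0.2, -1.6]
width: 0.509
grip_force: 61.8
```

>>> {"fn": "send_rows", "kwargs": {"deltas": [[[34, 0, 0, 0.4, 0], [34, 0, 0, 0.1, 0], [34, 0, 0, 0.05, 0], [34, 0, 0, 0, 0], [34, 0, 0, 0, 0]]]}}

```text
t: 60.45
eef_pos: [0.5242, -0.0457, 0.0749]
orientation: [[-0.017, 1.0, 0.003], [1.0, 0.017, -0.0], [-0.0, 0.003, -1.0]]
wrist_force: [-0.5, -0.1, -2.4]
width: 0.508
grip_force: 61.6
```

>>> {"fn": "send_rows", "kwargs": {"deltas": [[[34, 0, 0, 0.1, 0], [34, 0, 0, 0, 0], [34, 0, 0, 0, 0], [34, 0, 0, 0, 0], [34, 0, 0, 0, 0]]]}}

```text
t: 60.87
eef_pos: [0.5232, -0.0456, 0.0707]
orientation: [[-0.017, 1.0, 0.0], [1.0, 0.017, -0.0], [-0.0, 0.0, -1.0]]
wrist_force: [0.3, -0.1, -2.7]
width: 0.507
grip_force: 61.6
```

>>> {"fn": "send_rows", "kwargs": {"deltas": [[[34, 0, 0, 0.04, 0], [34, 0, 0, 0, 0], [34, 0, 0, 0, 0], [34, 0, 0, 0, 0], [34, 0, 0, 0, 0]]]}}

```text
t: 61.28
eef_pos: [0.5234, -0.0456, 0.0702]
orientation: [[-0.017, 1.0, 0.001], [1.0, 0.017, -0.0], [-0.0, 0.001, -1.0]]
wrist_force: [-0.9, 0.2, 2.8]
width: 0.51
grip_force: 62.2
```

Contact made. Releasing, lifting, and backing off towards the start for a final comparison.

>>> {"fn": "send_rows", "kwargs": {"deltas": [[[46, 0, 0, 0, 0], [52, 0, 0, 0, 0], [60, 0, 0, 0, 0], [70, 0, 0, 0, 0], [70, 0, 0, 0, 0]]]}}

```text
t: 61.7
eef_pos: [0.5231, -0.0456, 0.0693]
orientation: [[-0.017, 1.0, -0.0], [1.0, 0.017, 0.0], [0.0, -0.0, -1.0]]
wrist_force: [-0.6, -0.8, 0.4]
width: 0.817
grip_force: 0.0
```

>>> {"fn": "send_rows", "kwargs": {"deltas": [[[70, 0, 0, -0.4, 0], [70, 0, 0, -0.9, 0], [70, 0, 0, -0.9, 0], [70, 0, 0, -1, 0], [70, 0, 0, -1, 0]]]}}

```text
t: 62.12
eef_pos: [0.523, -0.0456, 0.1763]
orientation: [[-0.017, 1.0, 0.0], [1.0, 0.017, -0.0], [-0.0, 0.0, -1.0]]
wrist_force: [0.4, 0.5, -0.0]
width: 0.823
grip_force: 0.0
```

>>> {"fn": "send_rows", "kwargs": {"deltas": [[[70, 0, 0, -1, 0], [70, 0, 0, -1, 0], [70, -0.9, -0.5, 0, 0], [70, -0.9, -0.5, 0, 0], [70, -0.9, -0.5, 0, 0]]]}}

```text
t: 62.53
eef_pos: [0.4866, -0.1142, 0.2262]
orientation: [[-0.018, 1.0, 0.002], [1.0, 0.018, -0.001], [-0.001, 0.002, -1.0]]
wrist_force: [0.2, -0.3, 0.0]
width: 0.817
grip_force: 0.0
```

>>> {"fn": "send_rows", "kwargs": {"deltas": [[[70, -0.9, -0.5, 0, 0], [70, -0.9, -0.5, 0, 0], [70, -0.9, -0.5, 0, 0], [70, -0.9, -0.5, 0, 0], [70, -0.9, -0.5, 0, 0]]]}}

```text
t: 62.95
eef_pos: [0.4255, -0.2282, 0.2255]
orientation: [[-0.017, 1.0, 0.001], [1.0, 0.017, -0.001], [-0.001, 0.001, -1.0]]
wrist_force: [-0.1, 0.8, 0.2]
width: 0.816
grip_force: 0.0
```

>>> {"fn": "send_rows", "kwargs": {"deltas": [[[70, -0.9, -0.5, 0, 0], [70, -0.9, -0.5, 0, 0], [70, -0.9, -0.5, 0, 0], [70, -0.9, -0.5, 0, 0], [70, -0.9, -0.5, 0, 0]]]}}

```text
t: 63.37
eef_pos: [0.3649, -0.3419, 0.2256]
orientation: [[-0.017, 1.0, 0.001], [1.0, 0.017, -0.001], [-0.001, 0.001, -1.0]]
wrist_force: [-0.1, -0.1, 0.4]
width: 0.824
grip_force: 0.0
```

>>> {"fn": "send_rows", "kwargs": {"deltas": [[[70, -0.9, -0.5, 0, 0], [70, -0.9, -0.5, 0, 0], [70, -0.9, -0.5, 0, 0], [70, -0.9, 0, 0, 0], [70, -0.9, 0, 0, 0]]]}}

```text
t: 63.78
eef_pos: [0.3293, -0.4552, 0.2257]
orientation: [[-0.016, 1.0, 0.001], [1.0, 0.016, -0.001], [-0.001, 0.001, -1.0]]
wrist_force: [-0.2, -0.5, 0.6]
width: 0.819
grip_force: 0.0
```

>>> {"fn": "send_rows", "kwargs": {"deltas": [[[70, -0.9, 0, 0, 0], [70, -0.9, 0, 0, 0], [70, 0, 0, 0, 0], [70, 0, 0, 0, 0], [70, 0, 0, 0, 0]]]}}

```text
t: 64.2
eef_pos: [0.3309, -0.4985, 0.2249]
orientation: [[-0.017, 1.0, 0.0], [1.0, 0.017, 0.0], [0.0, 0.0, -1.0]]
wrist_force: [0.2, 1.4, 0.3]
width: 0.82
grip_force: 0.0
```

```bash
python3 - <<'E'
from h import *
d=np.load('start.npz')
T=vision.capture('top'); S=vision.capture('scene')
print(telemetry.observe()["eef_pos"])
f=lambda i,r,s:cv2.resize(i[r[1]:r[3],r[0]:r[2]],None,fx=s,fy=s,interpolation=2)
a=[f(i,(225,170,340,262),3.4) for i in(d['t'],T['image'])]
b=[f(i,(205,155,345,240),2.79) for i in(d['s'],S['image'])]
A=np.hstack(a);B=np.hstack(b);w=min(A.shape[1],B.shape[1])
cv2.imwrite('pics/fin.png',cv2.convertScaleAbs(np.vstack([A[:,:w],B[:,:w]])[:,:,::-1],alpha=1.6))
g=lambda i:cv2.cvtColor(i,cv2.COLOR_RGB2GRAY).astype(np.float32)
for n,k,im,rois in(('top','t',T['image'],{'fine':(245,217,267,240),'coarse':(269,213,297,240),'housing':(297,206,326,238)}),
                  ('scene','s',S['image'],{'housing':(228,180,266,232),'fine':(272,162,292,195)})):
  for m,(x0,y0,x1,y1) in rois.items():
    p=g(d[k])[y0:y1,x0:x1]; q=g(im)[y0:y1,x0:x1]
    print(n,m,cv2.phaseCorrelate(p,q,cv2.createHanningWindow(p.shape[::-1],cv2.CV_32F)))
E
```

```text
[ 0.33107277 -0.49814842  0.22526882]
top fine ((-0.03338057293473362, 0.4248880208273107), 0.9237093946172131)
top coarse ((-0.09830425595396619, 0.45701700097760956), 1.09881171297144)
top housing ((0.2574531008637475, -0.2434632845704492), 0.9261715923746426)
scene housing ((-0.14946633640918705, -0.032342767754773405), 1.0360175953971016)
scene fine ((0.1360114941903099, -0.031521420043187476), 1.0225393957561917)
```

View pics/fin.png

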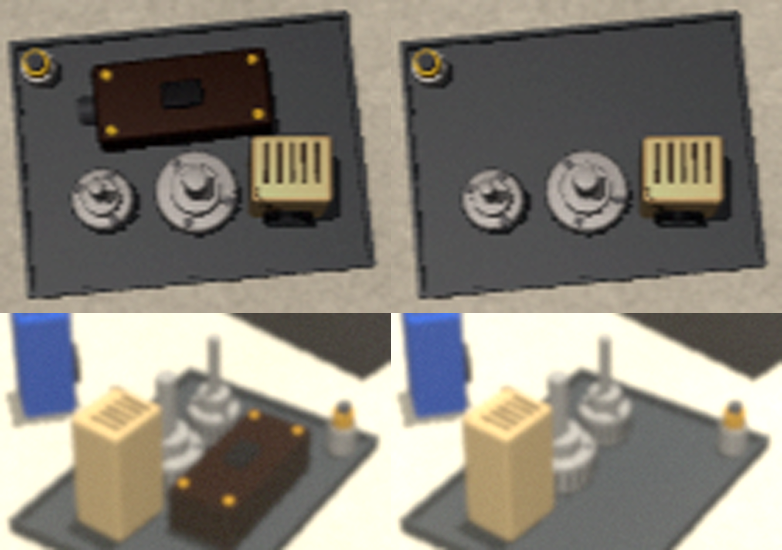

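The before and after crops match. The fine knob, coarse knob and housing are all within about 0.5 px (roughly 1 mm) of their start positions, upright, and the objective hasn't moved. Handing in.

```bash
python3 -c "
from cell import ticket
print(ticket.sign_off())"
```

```text
the job is handed in; nothing more can be done
None
```

The job is handed in: the switch box lies right way up in the white repair tray, within about 2 mm of its centre and along its long side, and the housing and both knobs are back upright within about 1 mm of where they stood.

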